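# Bar down the mould in the setting cabinet

## Task

Pull the setting tray, which stands ajar, out of its cabinet to the stop. Thread every hold-down bar that lies on the table across the mould, each through its own pair of facing eyelets in the two side rails (any pair, from either side), until its handle is up against the rail, then push the loaded tray fully shut and let go. Leave the jar and the bowl where they stand.

Things in the scene. Friction and masses are not known exactly. Their poses are not given: they have to be found in the camera images.
- tray (a joint): slide of the cabinet's pull-out tray: 0 = fully shut, grows as the tray is pulled out of the cabinet towards the robot, 0.210 m = at its outer stop; stays where it is left, moves with 2 N or so. It starts ajar, 90 to 130 mm out
- cabinet: low white setting cabinet fixed on the table, 240 wide x 240 deep x 98 high (mm), inside 220 wide. Origin: on the table under the middle of its front face; x points into the cabinet (away from the robot, the tray slides out along -x), y to its left as the robot sees it, z up. Position and yaw vary
- mould (a point): middle of the top of the pink mould on the tray, 52 above the table, mould 66 wide; axes as the cabinet's, moves with the tray. Along both its sides stands an aluminium rail 10 thick, middle planes 80 apart, top 78 above the table, with 4 eyelets facing those of the other. Outside the rails: tray floor 20 above the table, out to 98 from the middle. Wooden front panel: 205 wide, 12 thick, 12 to 82 above the table
- tray_handle (a point): middle of the tray's horizontal bar handle: steel, 10 thick, 110 long along the cabinet's y, 40 in front of the front panel, 76 above the table; axes as the cabinet's; moves with the tray
- eye1_left (a point): centre of the square 13 mm eyelet no. 1 in the tray's left side rail (+y side), half-way through the 10 mm rail, 62 mm above the table, 34 mm behind the back of the wooden front panel (rows are 45 mm apart); the hole runs along y; axes as the cabinet's; moves with the tray
- eye1_right (a point): centre of the square 13 mm eyelet no. 1 in the tray's right side rail (-y side), half-way through the 10 mm rail, 62 mm above the table, 34 mm behind the back of the wooden front panel (rows are 45 mm apart); the hole runs along y; axes as the cabinet's; moves with the tray
- eye2_left (a point): centre of the square 13 mm eyelet no. 2 in the tray's left side rail (+y side), half-way through the 10 mm rail, 62 mm above the table, 79 mm behind the back of the wooden front panel (rows are 45 mm apart); the hole runs along y; axes as the cabinet's; moves with the tray
- eye2_right (a point): centre of the square 13 mm eyelet no. 2 in the tray's right side rail (-y side), half-way through the 10 mm rail, 62 mm above the table, 79 mm behind the back of the wooden front panel (rows are 45 mm apart); the hole runs along y; axes as the cabinet's; moves with the tray
- eye3_left (a point): centre of the square 13 mm eyelet no. 3 in the tray's left side rail (+y side), half-way through the 10 mm rail, 62 mm above the table, 124 mm behind the back of the wooden front panel (rows are 45 mm apart); the hole runs along y; axes as the cabinet's; moves with the tray
- eye3_right (a point): centre of the square 13 mm eyelet no. 3 in the tray's right side rail (-y side), half-way through the 10 mm rail, 62 mm above the table, 124 mm behind the back of the wooden front panel (rows are 45 mm apart); the hole runs along y; axes as the cabinet's; moves with the tray
- eye4_left (a point): centre of the square 13 mm eyelet no. 4 in the tray's left side rail (+y side), half-way through the 10 mm rail, 62 mm above the table, 169 mm behind the back of the wooden front panel (rows are 45 mm apart); the hole runs along y; axes as the cabinet's; moves with the tray
- eye4_right (a point): centre of the square 13 mm eyelet no. 4 in the tray's right side rail (-y side), half-way through the 10 mm rail, 62 mm above the table, 169 mm behind the back of the wooden front panel (rows are 45 mm apart); the hole runs along y; axes as the cabinet's; moves with the tray
- bar1_grip (a point): hold-down bar 1 (may be absent): square wooden handle 20 x 20 x 50 long and, out of one end, a steel rod 8 thick, 110 long with a round tip; 50 g, balances near the rod end of the handle and lies level on the handle, rod clear of the table. This point: centre of the handle; x points along the rod to its tip, the shoulder where the rod begins is 25 mm ahead
- bar1_tip (a point): tip of the rod of bar 1, 135 mm ahead of the centre of its handle; same axes. Threaded home, the shoulder stops against the rail: centre of the handle 30 mm outside the near eyelet's centre, tip 25 mm beyond the far one's; let go, the bar sags up to 4 mm in its eyelets
- bar2_grip (a point): hold-down bar 2 (may be absent): square wooden handle 20 x 20 x 50 long and, out of one end, a steel rod 8 thick, 110 long with a round tip; 50 g, balances near the rod end of the handle and lies level on the handle, rod clear of the table. This point: centre of the handle; x points along the rod to its tip, the shoulder where the rod begins is 25 mm ahead
- bar2_tip (a point): tip of the rod of bar 2, 135 mm ahead of the centre of its handle; same axes. Threaded home, the shoulder stops against the rail: centre of the handle 30 mm outside the near eyelet's centre, tip 25 mm beyond the far one's; let go, the bar sags up to 4 mm in its eyelets
- bar3_grip (a point): hold-down bar 3 (may be absent): square wooden handle 20 x 20 x 50 long and, out of one end, a steel rod 8 thick, 110 long with a round tip; 50 g, balances near the rod end of the handle and lies level on the handle, rod clear of the table. This point: centre of the handle; x points along the rod to its tip, the shoulder where the rod begins is 25 mm ahead
- bar3_tip (a point): tip of the rod of bar 3, 135 mm ahead of the centre of its handle; same axes. Threaded home, the shoulder stops against the rail: centre of the handle 30 mm outside the near eyelet's centre, tip 25 mm beyond the far one's; let go, the bar sags up to 4 mm in its eyelets
- bar4_grip (a point): hold-down bar 4 (may be absent): square wooden handle 20 x 20 x 50 long and, out of one end, a steel rod 8 thick, 110 long with a round tip; 50 g, balances near the rod end of the handle and lies level on the handle, rod clear of the table. This point: centre of the handle; x points along the rod to its tip, the shoulder where the rod begins is 25 mm ahead
- bar4_tip (a point): tip of the rod of bar 4, 135 mm ahead of the centre of its handle; same axes. Threaded home, the shoulder stops against the rail: centre of the handle 30 mm outside the near eyelet's centre, tip 25 mm beyond the far one's; let go, the bar sags up to 4 mm in its eyelets
- jar: bystander: glass jar with white lid, 60 across, 85 high; origin under its centre
- bowl: bystander: white ceramic bowl, 100 across, 45 high; origin under its centre
Things that resemble listed ones, but are neither listed nor needed, are in the scene too. What is shaped like the part that bears bar4_grip but green is not meant.

How it is judged:
On the way, in this order (a step that is already met when the one before it is completed fails the run):
1. the tray is pulled out to its stop (value of joint tray above 0.204 m), for 0.2 s.
2. every bar present is threaded through a pair of facing eyelets with its handle against the rail, the tray still out (((distance between bar1_grip and eye1_left below 0.036 m and distance between bar1_tip and eye1_right below 0.033 m) or (distance between bar1_grip and eye1_right below 0.036 m and distance between bar1_tip and eye1_left below 0.033 m) or (distance between bar1_grip and eye2_left below 0.036 m and distance between bar1_tip and eye2_right below 0.033 m) or (distance between bar1_grip and eye2_right below 0.036 m and distance between bar1_tip and eye2_left below 0.033 m) or (distance between bar1_grip and eye3_left below 0.036 m and distance between bar1_tip and eye3_right below 0.033 m) or (distance between bar1_grip and eye3_right below 0.036 m and distance between bar1_tip and eye3_left below 0.033 m) or (distance between bar1_grip and eye4_left below 0.036 m and distance between bar1_tip and eye4_right below 0.033 m) or (distance between bar1_grip and eye4_right below 0.036 m and distance between bar1_tip and eye4_left below 0.033 m)) and ((distance between bar2_grip and eye1_left below 0.036 m and distance between bar2_tip and eye1_right below 0.033 m) or (distance between bar2_grip and eye1_right below 0.036 m and distance between bar2_tip and eye1_left below 0.033 m) or (distance between bar2_grip and eye2_left below 0.036 m and distance between bar2_tip and eye2_right below 0.033 m) or (distance between bar2_grip and eye2_right below 0.036 m and distance between bar2_tip and eye2_left below 0.033 m) or (distance between bar2_grip and eye3_left below 0.036 m and distance between bar2_tip and eye3_right below 0.033 m) or (distance between bar2_grip and eye3_right below 0.036 m and distance between bar2_tip and eye3_left below 0.033 m) or (distance between bar2_grip and eye4_left below 0.036 m and distance between bar2_tip and eye4_right below 0.033 m) or (distance between bar2_grip and eye4_right below 0.036 m and distance between bar2_tip and eye4_left below 0.033 m)) and ((distance between bar3_grip and eye1_left below 0.036 m and distance between bar3_tip and eye1_right below 0.033 m) or (distance between bar3_grip and eye1_right below 0.036 m and distance between bar3_tip and eye1_left below 0.033 m) or (distance between bar3_grip and eye2_left below 0.036 m and distance between bar3_tip and eye2_right below 0.033 m) or (distance between bar3_grip and eye2_right below 0.036 m and distance between bar3_tip and eye2_left below 0.033 m) or (distance between bar3_grip and eye3_left below 0.036 m and distance between bar3_tip and eye3_right below 0.033 m) or (distance between bar3_grip and eye3_right below 0.036 m and distance between bar3_tip and eye3_left below 0.033 m) or (distance between bar3_grip and eye4_left below 0.036 m and distance between bar3_tip and eye4_right below 0.033 m) or (distance between bar3_grip and eye4_right below 0.036 m and distance between bar3_tip and eye4_left below 0.033 m)) and ((distance between bar4_grip and eye1_left below 0.036 m and distance between bar4_tip and eye1_right below 0.033 m) or (distance between bar4_grip and eye1_right below 0.036 m and distance between bar4_tip and eye1_left below 0.033 m) or (distance between bar4_grip and eye2_left below 0.036 m and distance between bar4_tip and eye2_right below 0.033 m) or (distance between bar4_grip and eye2_right below 0.036 m and distance between bar4_tip and eye2_left below 0.033 m) or (distance between bar4_grip and eye3_left below 0.036 m and distance between bar4_tip and eye3_right below 0.033 m) or (distance between bar4_grip and eye3_right below 0.036 m and distance between bar4_tip and eye3_left below 0.033 m) or (distance between bar4_grip and eye4_left below 0.036 m and distance between bar4_tip and eye4_right below 0.033 m) or (distance between bar4_grip and eye4_right below 0.036 m and distance between bar4_tip and eye4_left below 0.033 m)) and value of joint tray above 0.17 m), for 0.2 s.
3. the tray is shut (value of joint tray below 0.007 m), for 0.2 s.
At the end, for the whole second after the job is handed in: Every bar present runs through a pair of facing eyelets (centre of its handle within 36 mm of the near eyelet's centre, that is the handle within about 6 mm of the rail; its tip within 33 mm of the far eyelet's centre), the tray is shut to within 7 mm, and the bars are at rest (((distance between bar1_grip and eye1_left below 0.036 m and distance between bar1_tip and eye1_right below 0.033 m) or (distance between bar1_grip and eye1_right below 0.036 m and distance between bar1_tip and eye1_left below 0.033 m) or (distance between bar1_grip and eye2_left below 0.036 m and distance between bar1_tip and eye2_right below 0.033 m) or (distance between bar1_grip and eye2_right below 0.036 m and distance between bar1_tip and eye2_left below 0.033 m) or (distance between bar1_grip and eye3_left below 0.036 m and distance between bar1_tip and eye3_right below 0.033 m) or (distance between bar1_grip and eye3_right below 0.036 m and distance between bar1_tip and eye3_left below 0.033 m) or (distance between bar1_grip and eye4_left below 0.036 m and distance between bar1_tip and eye4_right below 0.033 m) or (distance between bar1_grip and eye4_right below 0.036 m and distance between bar1_tip and eye4_left below 0.033 m)) and ((distance between bar2_grip and eye1_left below 0.036 m and distance between bar2_tip and eye1_right below 0.033 m) or (distance between bar2_grip and eye1_right below 0.036 m and distance between bar2_tip and eye1_left below 0.033 m) or (distance between bar2_grip and eye2_left below 0.036 m and distance between bar2_tip and eye2_right below 0.033 m) or (distance between bar2_grip and eye2_right below 0.036 m and distance between bar2_tip and eye2_left below 0.033 m) or (distance between bar2_grip and eye3_left below 0.036 m and distance between bar2_tip and eye3_right below 0.033 m) or (distance between bar2_grip and eye3_right below 0.036 m and distance between bar2_tip and eye3_left below 0.033 m) or (distance between bar2_grip and eye4_left below 0.036 m and distance between bar2_tip and eye4_right below 0.033 m) or (distance between bar2_grip and eye4_right below 0.036 m and distance between bar2_tip and eye4_left below 0.033 m)) and ((distance between bar3_grip and eye1_left below 0.036 m and distance between bar3_tip and eye1_right below 0.033 m) or (distance between bar3_grip and eye1_right below 0.036 m and distance between bar3_tip and eye1_left below 0.033 m) or (distance between bar3_grip and eye2_left below 0.036 m and distance between bar3_tip and eye2_right below 0.033 m) or (distance between bar3_grip and eye2_right below 0.036 m and distance between bar3_tip and eye2_left below 0.033 m) or (distance between bar3_grip and eye3_left below 0.036 m and distance between bar3_tip and eye3_right below 0.033 m) or (distance between bar3_grip and eye3_right below 0.036 m and distance between bar3_tip and eye3_left below 0.033 m) or (distance between bar3_grip and eye4_left below 0.036 m and distance between bar3_tip and eye4_right below 0.033 m) or (distance between bar3_grip and eye4_right below 0.036 m and distance between bar3_tip and eye4_left below 0.033 m)) and ((distance between bar4_grip and eye1_left below 0.036 m and distance between bar4_tip and eye1_right below 0.033 m) or (distance between bar4_grip and eye1_right below 0.036 m and distance between bar4_tip and eye1_left below 0.033 m) or (distance between bar4_grip and eye2_left below 0.036 m and distance between bar4_tip and eye2_right below 0.033 m) or (distance between bar4_grip and eye2_right below 0.036 m and distance between bar4_tip and eye2_left below 0.033 m) or (distance between bar4_grip and eye3_left below 0.036 m and distance between bar4_tip and eye3_right below 0.033 m) or (distance between bar4_grip and eye3_right below 0.036 m and distance between bar4_tip and eye3_left below 0.033 m) or (distance between bar4_grip and eye4_left below 0.036 m and distance between bar4_tip and eye4_right below 0.033 m) or (distance between bar4_grip and eye4_right below 0.036 m and distance between bar4_tip and eye4_left below 0.033 m)) and value of joint tray below 0.007 m and linear speed of each of bar1, bar2, bar3, bar4 below 0.03 m/s); the robot touches nothing.
It fails at once if the jar is pushed more than 4 cm away or tipped over (distance of jar from where it was at the start of the episode above 0.04 m or angle between jar's own z axis and vertical above 0.6 rad).
It fails at once if the bowl is pushed more than 4 cm away or tipped over (distance of bowl from where it was at the start of the episode above 0.04 m or angle between bowl's own z axis and vertical above 0.6 rad).
Of bar1, bar2, bar3, bar4 only 3 to 4 are there at a start; the rules pass over those that are not, and their reading is None.
At some moment in a run one of bar1, bar2, bar3, bar4 may be knocked a few centimetres aside while the robot is not near it.
Once in a run the grip may slacken for a moment while it holds something.
It also fails if it takes over 210 s, if anything falls off the work surface, if the arm or the gripper's body presses on something with over 40 N, if the wrist force passes 120 N, or if a joint passes its speed limit or range.

## Robot

A 7-joint arm with a two-finger parallel gripper is mounted at the origin on the work surface. World frame = base frame: x ahead of the robot, y to its left, z up, the work surface at z = 0. Lengths are in m, angles in rad, forces in N, time in s.
With the tool pointing down it reaches from about 0.425 to 0.975 m from the base axis. Payload 16.7 kg.
Tool frame: the origin (TCP) lies at the very end of the fingers, on their centre line; the grasp point (between the pads) lies grip_point_offset behind it (grip_point_offset is the distance from the TCP to the grasp point, in m); z points along the fingers, x is the direction in which the jaws open and shut, and the axes are right-handed (so a half turn about z gives the same grasp; the last joint's range is limited). The gripper opens to 85 mm and grips with 20 to 120 N. Pads are 22 mm wide; open, the fingers measure 114 mm over their backs; the gripper's body (76 mm by 85 mm) begins 54 mm behind the grasp point. The pads swing forward as they close: fully open they stand 13 mm farther back than shut.
Start: joints at [-1.274, 0.426, 0.074, 1.606, -0.034, 1.111, -0.067], TCP at [0.291, 0.609, 0.231] pointing down, gripper open.
Joint ranges: [-2.85, 2.85], [-0.5, 2.14], [-1.23, 1.37], [0.21, 2.46], [-1.02, 4.16], [0.16, 2.05], [-2.73, 2.73]. Speed limits (rad/s): [1.89, 1.89, 2.39, 2.39, 3.01, 3.01, 3.01].

## Interface

Orientations are given as [roll, pitch, yaw] about the fixed x, y, z axes, in that order (R = Rz(yaw) Ry(pitch) Rx(roll)).
In Python, from cell import reach, movel, set_joints, let_go, grab, dwell, ik, sense, capture, Unreachable, hand_in, find_in, tip_of, grip_point_offset gives the robot as it stands. Calls block until the motion is done:
- reach(position, orientation): joint-space move of the TCP to a pose.
- movel(position, rate=0.15, rotation=None, max_force=None): straight line of the TCP; rotation=None keeps the orientation; rate is the mean speed in m/s. With max_force (N) it stops when the force on the tool has changed by that much, and returns True; else False.
- set_joints(angles): joint-space move.
- let_go() and grab(): open the fingers fully, or close them until they stop; the grip force is fixed at half the most.
- dwell(seconds).
- ik(position, orientation): joint angles nearest the present ones, or None.
- sense(): the state.
- capture(name): name is "scene" or "top" or "wrist"; returns a dict with "color" (420x560x3 uint8, red, green, blue), "fx", "fy", "cx", "cy" (pixels), "T" (4x4, takes a point from camera to world coordinates). Camera axes: x right, y up, looking along -z (the intrinsics and any distortion apply to the point x, -y, -z); pixel columns grow to the right and rows downward; lengths in m; the calibration is good to about 2 mm. A picture is of the moment at which its call begins. There is no depth.
A pose or a line that the arm cannot do raises Unreachable and nothing moves.
- hand_in(): hands the job in, once; it reports no verdict.
Trained networks look in a picture, given as the dict that the camera call returned (one of the last four; its "shot" number tells which), for a name from the list of things; names that differ only in an ending like _2 or _b are one class to them, and where a whole thing is asked for, a point or a joint stands for the part that bears it (a point fixed in the world has none). Each returns a list of dicts, best first, with "score" (0 to 1); they miss things now and then, are a little off and sometimes report something else, mostly with a low value. They report only what shows in the picture. A call takes as long as a camera call. They do not tell look-alikes from the thing itself.
- find_in(query, picture): "bbox" ([centre column, centre row, width, height] as shares, 0 to 1, of the picture: columns of its width, rows of its height, round what is visible of it).
- tip_of(query, picture): "point" ([column, row] as shares, 0 to 1, of the picture: columns of its width, rows of its height: a listed point, or the origin of a listed thing).
The state is a dict: "clock": time; "q": joint angles; "joint_velocities": joint speeds; "effort": joint torques, N m; "position": TCP position; "ee_rot": TCP orientation; "ft_force": force on the tool from outside, world axes, zero at the start; "wrist_torque": the same for the moment, N m; "opening": opening from 0.0 (shut) to 1.0 (fully open).
Only numpy, scipy, OpenCV 4.12 (cv2) and the standard library are available. Lean on these libraries where they do the work, as an engineer would, in place of code of your own. Each camera call takes 0.05 s, during which the arm holds its last target.

## Working session

There is one attempt and no reset: what is moved stays moved. The work goes in short steps, each a Python script; the robot and the scene stay as the last script left them, time stands still between calls to the robot, and variables do not carry over. Pictures are saved under pics/ and viewed, and the job is handed in when it is done.

```bash
ls; mkdir -p pics; python3 - <<'E'
from cell import *
import cv2
s=sense();print(s)
print(grip_point_offset)
for n in ["scene","top","wrist"]:
    p=capture(n); cv2.imwrite(f"pics/a_{n}.png",p["color"][:,:,::-1]); print(n,{k:p[k] for k in p if k!="color"})
E
```

```text
pics
{'clock': 0.0, 'q': array([-1.27448963,  0.42674848,  0.07383383,  1.60661866, -0.03404297,
        1.11080076, -0.06708703]), 'joint_velocities': array([ 0.00285091,  0.00049853,  0.00037626, -0.00069884, -0.00044326,
       -0.0003447 , -0.00034083]), 'effort': array([-1.26522032e-04, -9.49836230e+01,  3.76047671e+00, -4.63507533e+01,
        1.91993167e-02,  1.01785109e-02, -6.35149968e-05]), 'position': array([0.29090449, 0.60863762, 0.23059397]), 'ee_rot': array([3.14145001e+00, 1.30970723e-03, 1.12501137e+00]), 'ft_force': array([-0.07033379,  0.05418598,  0.45365274]), 'wrist_torque': array([-0.05050651, -0.01662968, -0.02294894]), 'opening': 1.0004586043737427}
0.0187
scene {'fx': 399.3334414125567, 'fy': 399.3334414125567, 'cx': 277.5567336669982, 'cy': 212.05937092187662, 'T': array([[-0.87722393, -0.26373868,  0.40114845,  0.9938216 ],
       [ 0.47993034, -0.46080066,  0.74654512,  0.85166542],
       [-0.01204336,  0.84741056,  0.53080156,  0.68014934],
       [ 0.        ,  0.        ,  0.        ,  1.        ]]), 'shot': 1}
top {'fx': 451.18436958038126, 'fy': 451.18436958038126, 'cx': 278.7303663824847, 'cy': 208.41990562034897, 'T': array([[ 0.1361247 ,  0.9708209 , -0.19742552,  0.35692949],
       [-0.99068572,  0.13270035, -0.03053565, -0.00923065],
       [-0.00344621,  0.1997433 ,  0.9798422 ,  1.11740278],
       [ 0.        ,  0.        ,  0.        ,  1.        ]]), 'shot': 2}
wrist {'fx': 342.78663601366316, 'fy': 342.78663601366316, 'cx': 277.10341718870023, 'cy': 207.1353172778149, 'T': array([[ 0.43057891, -0.8668341 , -0.25139699,  0.22745299],
       [ 0.90255215,  0.4131702 ,  0.12120236,  0.63981056],
       [-0.00119259, -0.27908607,  0.96026535,  0.3731611 ],
       [ 0.        ,  0.        ,  0.        ,  1.        ]]), 'shot': 3}
```

View pics/a_scene.png

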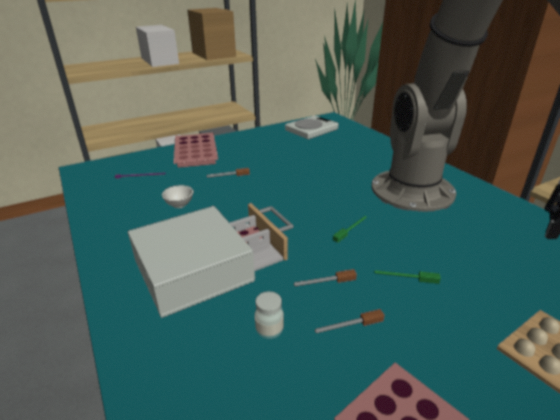

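View pics/a_top.png

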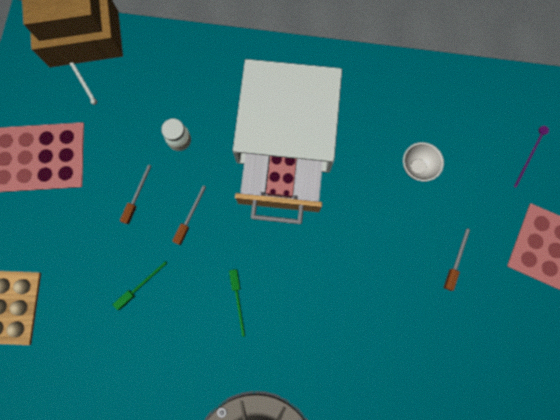

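View pics/a_wrist.png

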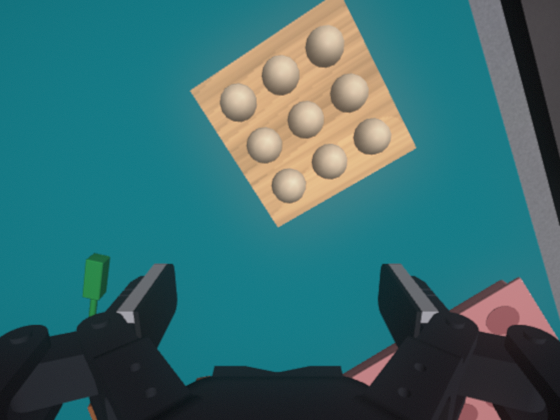

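Brown-handled candidates in the top view: (127,213), (180,234) and (451,279). The look-alikes are green ones at (122,300) and (235,280), a purple stick at (530,155) and a white stick at (83,82). So there are three bars, the brown ones. Next I measure them.

```bash
cat > h.py <<'E'
from cell import *
import numpy as np, cv2
def ray(p,uv):
    d=np.array([(uv[0]-p["cx"])/p["fx"],-(uv[1]-p["cy"])/p["fy"],-1.0])
    return p["T"][:3,3],p["T"][:3,:3]@d
def plane(p,uv,z):
    o,d=ray(p,uv); return o+d*(z-o[2])/d[2]
def proj(p,X):
    X=np.asarray(X,float); T=p["T"]; c=T[:3,:3].T@(X-T[:3,3]); return np.array([p["cx"]+p["fx"]*c[0]/-c[2],p["cy"]-p["fy"]*c[1]/-c[2]])
def tri(obs):
    A=np.zeros((3,3));b=np.zeros(3)
    for p,uv in obs:
        o,d=ray(p,uv);d=d/np.linalg.norm(d);M=np.eye(3)-np.outer(d,d);A+=M;b+=M@o
    return np.linalg.solve(A,b)
def tips(q,p,n=6,thr=0.2):
    return [(round(r["score"],2),np.array(r["point"])*[560,420]) for r in tip_of(q,p)[:n] if r["score"]>thr]
def crop(p,c,w,name,s=None):
    h=int(w*0.75);x0=int(max(0,min(560-w,c[0]-w/2)));y0=int(max(0,min(420-h,c[1]-h/2)))
    im=p["color"][y0:y0+h,x0:x0+w,::-1]; cv2.imwrite(name,cv2.resize(im,(800,600),interpolation=cv2.INTER_CUBIC)); print(name,"x0,y0",x0,y0,"scale",800/w)
E
python3 - <<'E'
from h import *
np.set_printoptions(precision=4,suppress=True)
t=capture("top");s=capture("scene")
for q,z in [("bar1_grip",.01),("bar1_tip",.01),("cabinet",0),("tray_handle",.076),("mould",.052),("eye1_left",.062),("eye1_right",.062),("eye2_left",.062),("jar",0),("bowl",0)]:
    for p in (t,s):
        print(q,"top" if p is t else "scene",[(sc,uv.round(1),plane(p,uv,z)[:2]) for sc,uv in tips(q,p)])
crop(t,(285,160),180,"pics/b1.png");crop(t,(150,220),180,"pics/b2.png");crop(s,(220,240),240,"pics/b3.png")
E
```

```text
bar1_grip top [(0.79, array([451.9, 281.1]), array([ 0.4589, -0.4148]))]
bar1_grip scene [(0.6, array([244.4, 168.1]), array([ 0.4452, -0.4337]))]
bar1_tip top [(0.65, array([470.1, 227.7]), array([ 0.596 , -0.4516]))]
bar1_tip scene [(0.53, array([245. , 241.5]), array([0.6429, 0.0012])), (0.42, array([206.5, 174.8]), array([ 0.5918, -0.4524]))]
cabinet top [(0.94, array([283.8, 167.1]), array([0.6914, 0.0274]))]
cabinet scene [(0.93, array([232.2, 252.1]), array([0.6893, 0.0159]))]
tray_handle top []
tray_handle scene [(0.63, array([278.6, 215.6]), array([0.5437, 0.0198]))]
mould top [(0.74, array([281. , 156.5]), array([0.7019, 0.0362])), (0.65, array([127.1, 215.7]), array([0.5045, 0.3828]))]
mould scene [(0.85, array([233.4, 240.8]), array([0.6904, 0.0362]))]
eye1_left top [(0.79, array([260.2, 183.2]), array([0.6251, 0.0765]))]
eye1_left scene [(0.8, array([258.8, 234.2]), array([0.6241, 0.0553]))]
eye1_right top [(0.67, array([295.2, 186.4]), array([ 0.6286, -0.0082]))]
eye1_right scene [(0.87, array([244.2, 222.5]), array([ 0.6343, -0.0157]))]
eye2_left top [(0.63, array([263.9, 163.7]), array([0.6748, 0.0747]))]
eye2_left scene [(0.6, array([245.3, 242.6]), array([0.6715, 0.0719]))]
jar top [(0.87, array([182.2, 139. ]), array([0.7312, 0.3005])), (0.59, array([469. , 224.7]), array([ 0.6054, -0.4524]))]
jar scene [(0.64, array([231.5, 242.2]), array([ 0.6728, -0.0276]))]
bowl top [(0.93, array([420.4, 167.3]), array([ 0.7384, -0.3208]))]
bowl scene [(0.73, array([316.6, 329.5]), array([0.6374, 0.3605])), (0.71, array([177.1, 206.6]), array([ 0.7513, -0.2995]))]
pics/b1.png x0,y0 195 92 scale 4.444444444444445
pics/b2.png x0,y0 60 152 scale 4.444444444444445
pics/b3.png x0,y0 100 150 scale 3.3333333333333335
```

View pics/b1.png

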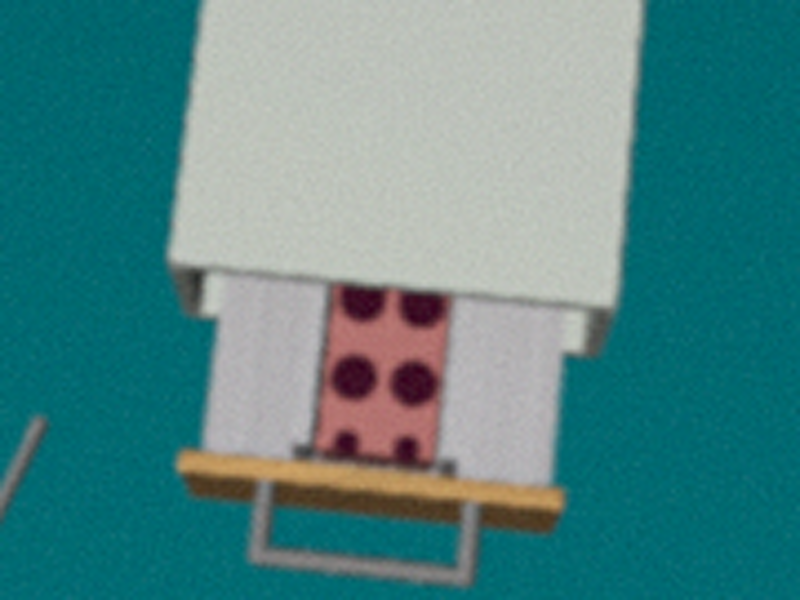

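View pics/b2.png

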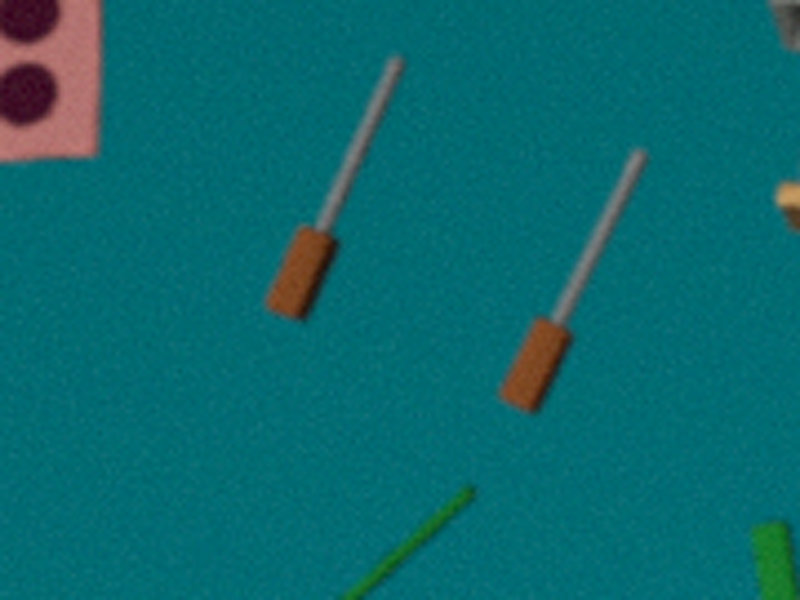

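View pics/b3.png

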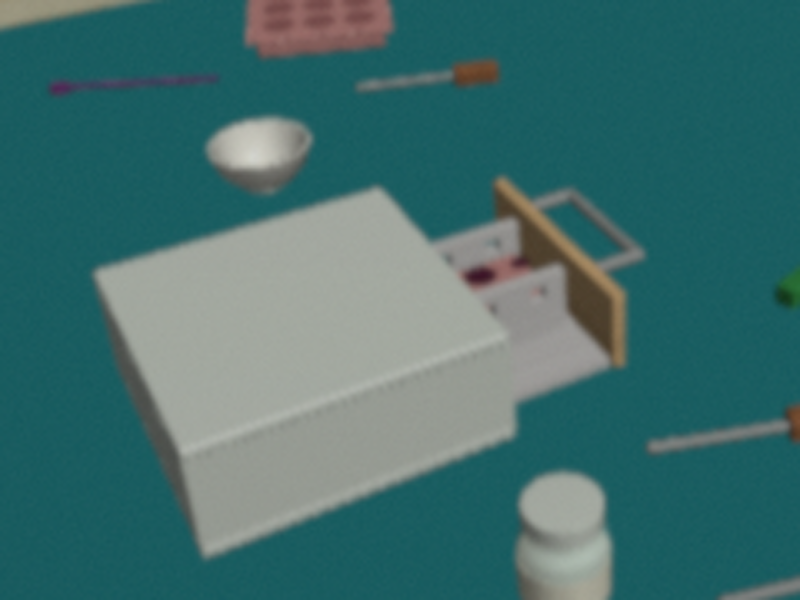

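```bash
python3 - <<'E'
from h import *
np.set_printoptions(precision=4,suppress=True)
t=capture("top")
f=lambda x,y,z:plane(t,(195+x/4.4444,92+y/4.4444),z)
L=f(170,262,.098);R=f(613,303,.098);print("cab",L,R,(L+R)/2,np.linalg.norm(L-R)); d=L-R;print("yaw",np.arctan2(-d[0],d[1]))
L2=f(203,0,.098);R2=f(643,0,.098)
print("side edge yaw",[np.arctan2(*( (b-a)[[1,0]])) for a,b in((L,L2),(R,R2))])
L=f(262,552,.081);R=f(462,572,.081);print("hdl",L,R,(L+R)/2,np.linalg.norm(L-R))
L=f(178,452,.082);R=f(565,490,.082);print("panel back? top",L,R,(L+R)/2,np.linalg.norm(L-R)); d=L-R;print("yaw",np.arctan2(-d[0],d[1]))
E
```

```text
cab [0.6853 0.1482 0.098 ] [ 0.6946 -0.0882  0.098 ] [0.6899 0.03   0.098 ] 0.23653198470756906
yaw 0.03894131813797625
side edge yaw [np.float64(0.03675637423720062), np.float64(0.018246454555237764)]
hdl [0.5395 0.0779 0.081 ] [ 0.5432 -0.0276  0.081 ] [0.5414 0.0251 0.081 ] 0.10558226832476619
panel back? top [0.5867 0.1299 0.082 ] [ 0.594  -0.0759  0.082 ] [0.5903 0.027  0.082 ] 0.20596055211235062
yaw 0.035425159294972225
```

```bash
python3 - <<'E'
from h import *
np.set_printoptions(precision=4,suppress=True)
pi=np.pi; yaw=pi/2+.035
for y in (yaw,yaw-pi):
    print(ik([.562,.026,.22],[pi,0,y]), ik([.45,.026,.06],[pi,0,y]))
sols=[(abs(ik([.562,.026,.22],[pi,0,y])-sense()["q"]).max(),y) for y in (yaw,yaw-pi)]
y=min(sols)[1]
reach([.562,.026,.22],[pi,0,y]); grab()
print(movel([.562,.026,.12],0.2), sense()["position"],sense()["clock"])
p=capture("wrist");cv2.imwrite("pics/c1.png",p["color"][:,:,::-1])
p=capture("scene");crop(p,(270,220),200,"pics/c2.png")
E
```

```text
[-0.524   0.2678  0.4364  1.8935 -0.1326  1.0084  1.5755] [-0.479   0.3313  0.3242  2.2535 -0.1899  0.5812  1.5938]
[-0.8515  0.3426  0.8646  1.9093 -0.3035  1.0258 -1.3915] [-0.8809  0.4425  0.8305  2.2728 -0.5607  0.6367 -1.1692]
False [0.5625 0.0256 0.1208] 5.0083
pics/c2.png x0,y0 170 145 scale 4.0
```

View pics/c1.png

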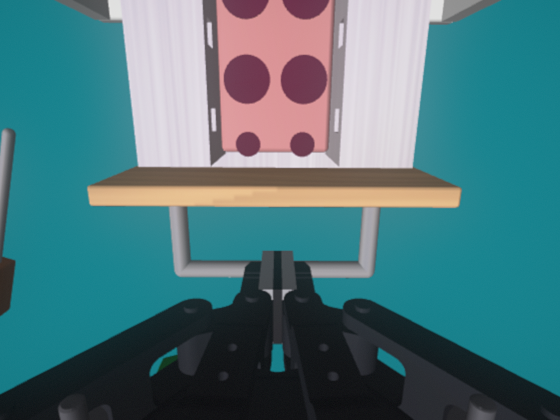

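View pics/c2.png

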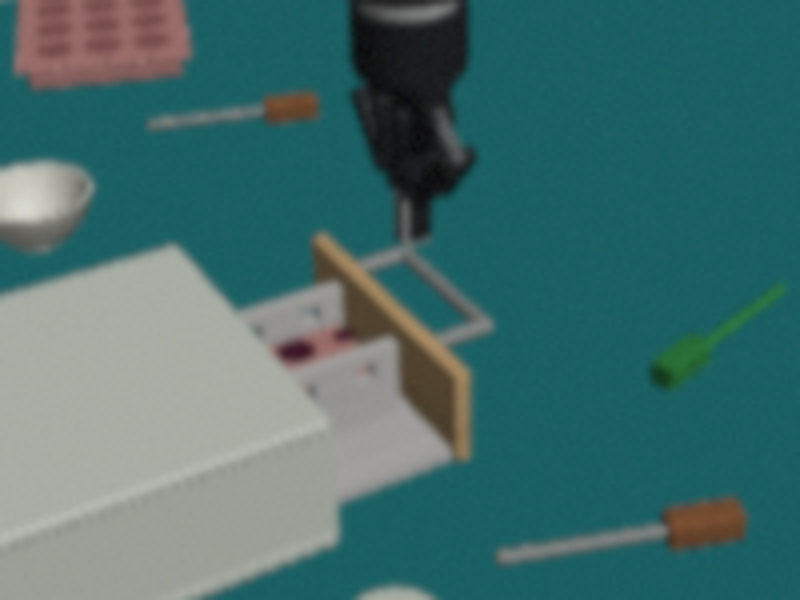

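```bash
python3 - <<'E'
from h import *
np.set_printoptions(precision=4,suppress=True)
t=capture("wrist")
for n,uv,z in [("hdl back edge",(277,262),.081),("hdl front",(230,277),.076),("panel back top L",(109,167),.082),("panel back R",(440,167),.082),("panel front L",(89,187),.082),("panel front R",(461,187),.082),("cabL",(108,18),.0),("hdlL",(182,268),.076),("hdlR",(370,268),.076)]:
    print(n,plane(t,uv,z))
movel([.565,.026,.062],0.1,max_force=8); print(sense()["position"],sense()["ft_force"])
E
```

```text
hdl back edge [0.5478 0.0259 0.081 ]
hdl front [0.5346 0.0539 0.076 ]
panel back top L [0.6005 0.1176 0.082 ]
panel back R [ 0.6068 -0.0592  0.082 ]
panel front L [0.5891 0.1296 0.082 ]
panel front R [ 0.5963 -0.0724  0.082 ]
cabL [0.6896 0.1479 0.    ]
hdlL [0.5395 0.0828 0.076 ]
hdlR [ 0.5435 -0.0303  0.076 ]
[0.5652 0.0258 0.0622] [-0.627   1.2394 -0.1109]
```

```bash
python3 - <<'E'
from h import *
np.set_printoptions(precision=4,suppress=True)
p0=sense()["position"]; d=-np.array([np.cos(.035),np.sin(.035),0])
r=movel(p0+d*.128,0.06,max_force=14); print(r,sense()["position"],sense()["ft_force"])
dwell(.4);print(sense()["position"],sense()["ft_force"],sense()["clock"])
p=sense()["position"]
t=capture("top");crop(t,(280,190),200,"pics/d1.png")
w=capture("wrist");cv2.imwrite("pics/d2.png",w["color"][:,:,::-1])
E
```

```text
True [0.4431 0.0215 0.0625] [ 4.271   0.0697 -0.9991]
[0.4431 0.0215 0.0624] [ 5.456  -1.4985  2.2117] 8.15
pics/d1.png x0,y0 180 115 scale 4.0
```

View pics/d1.png

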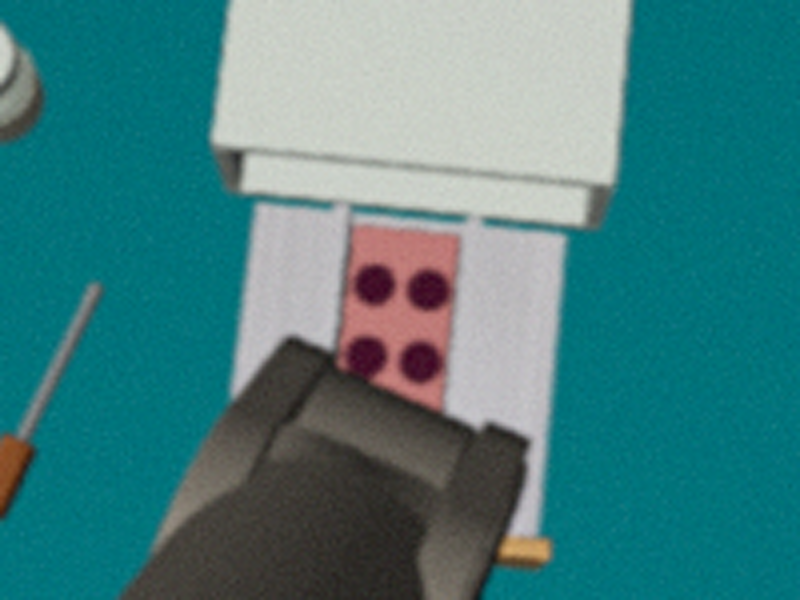

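View pics/d2.png

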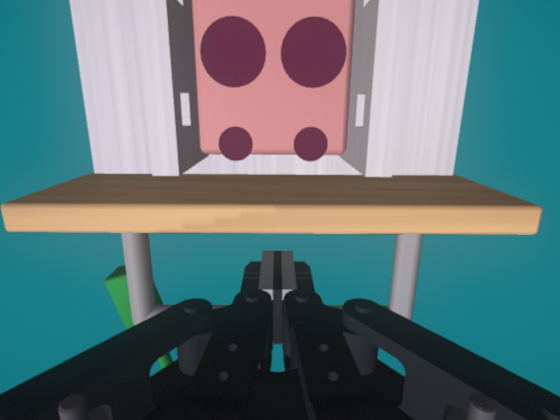

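```bash
python3 - <<'E'
from h import *
np.set_printoptions(precision=4,suppress=True)
p0=sense()["position"]; d=-np.array([np.cos(.035),np.sin(.035),0])
r=movel(p0+d*.012,0.03,max_force=20); print(r,sense()["position"],sense()["ft_force"])
dwell(.3)
p0=sense()["position"]; movel(p0-d*.008,.1); p0=sense()["position"]; movel([p0[0],p0[1],.2],.2)
set=None
reach([.5,-.15,.32],sense()["ee_rot"])
print(sense()["clock"])
t=capture("top");crop(t,(280,190),200,"pics/e1.png")
s=capture("scene");crop(s,(255,230),200,"pics/e2.png")
E
```

```text
True [0.4432 0.0215 0.0629] [ 4.0427 -0.6911 -0.2234]
10.7333
pics/e1.png x0,y0 180 115 scale 4.0
pics/e2.png x0,y0 155 155 scale 4.0
```

View pics/e1.png

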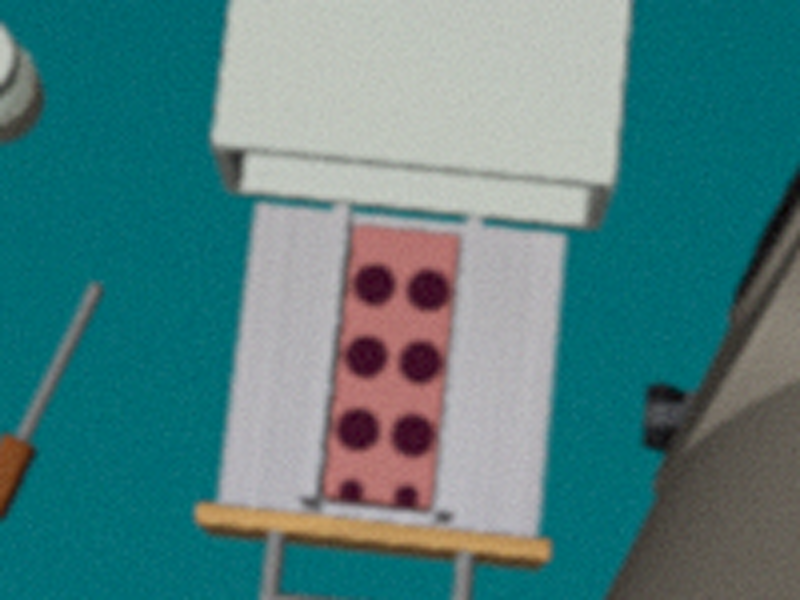

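View pics/e2.png

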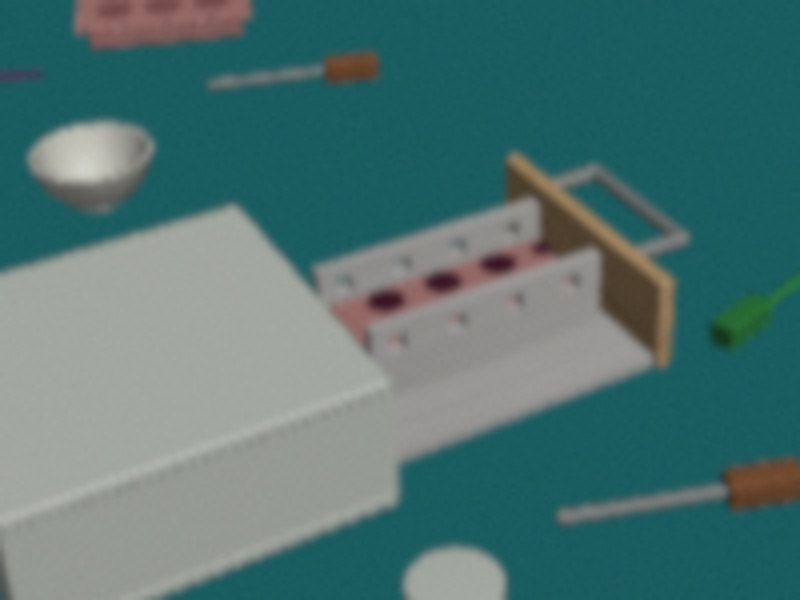

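```bash
python3 - <<'E'
from h import *
import pickle
np.set_printoptions(precision=4,suppress=True)
pi=np.pi
vs=[]
for i,(x,y) in enumerate([(.53,.035-pi/2),(.63,.035+pi/2)]):
    reach([x,.025,.25],[pi,0,y]); dwell(.2)
    w=capture("wrist");w["pose"]=(sense()["position"],sense()["ee_rot"]);vs.append(w)
    cv2.imwrite(f"pics/f{i}.png",w["color"][:,:,::-1])
    print(w["pose"],proj(w,w["pose"][0]))
    for q in ("eye1_left","eye1_right"):
        print(q,[(sc,uv.round(1),plane(w,uv,.062)[:2]) for sc,uv in tips(q,w)])
pickle.dump(vs,open("vs.pkl","wb"));print(sense()["clock"])
E
```

```text
(array([0.5301, 0.0242, 0.2503]), array([-3.141 ,  0.0006, -1.5372])) [277.6479 269.8024]
eye1_left [(0.55, array([235.1, 197.3]), array([0.5142, 0.0659]))]
eye1_right [(0.69, array([316.7, 200.2]), array([ 0.514 , -0.0155]))]
(array([0.63  , 0.0251, 0.25  ]), array([3.1416, 0.    , 1.6057])) [276.0656 268.2652]
eye1_left [(0.91, array([326. ,  51.9]), array([0.5106, 0.0647]))]
eye1_right [(0.55, array([238. ,  52.2]), array([ 0.5137, -0.0134]))]
14.8917
```

View pics/f0.png

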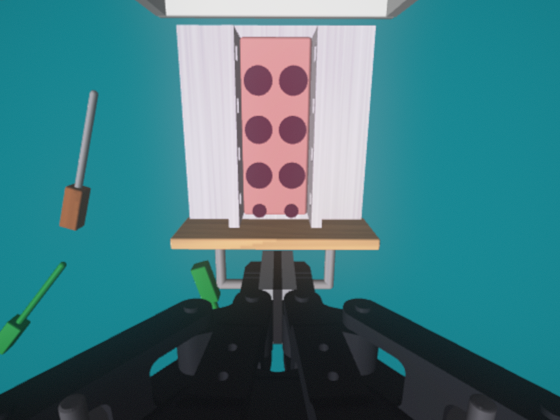

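View pics/f1.png

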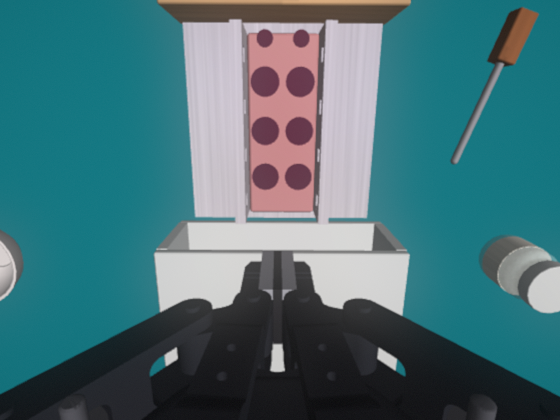

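```bash
python3 - <<'E'
import pickle
from h import *
vs=pickle.load(open("vs.pkl","rb"))
for i,y0 in ((0,25),(1,10)):
    im=vs[i]["color"][y0:y0+210,220:340,::-1]
    a=cv2.resize(im,(480,840),interpolation=cv2.INTER_CUBIC)
    out=np.zeros((600,800,3),np.uint8)
    # two halves side by side, scaled 5 x on 105 rows
    b=cv2.resize(im,(0,0),fx=5.7,fy=5.7,interpolation=cv2.INTER_CUBIC)
    # left rail strip and right rail strip
    o=np.hstack([cv2.resize(vs[i]["color"][y0+105*k:y0+105*k+105,c:c+30,::-1],None,fx=5.6,fy=5.6,interpolation=cv2.INTER_CUBIC) for k in (0,1) for c in ((228,305) if i==0 else (236,312))])
    cv2.imwrite(f"pics/g{i}.png",o);print(o.shape)
E
```

```text
(588, 672, 3)
(588, 672, 3)
```

View pics/g0.png

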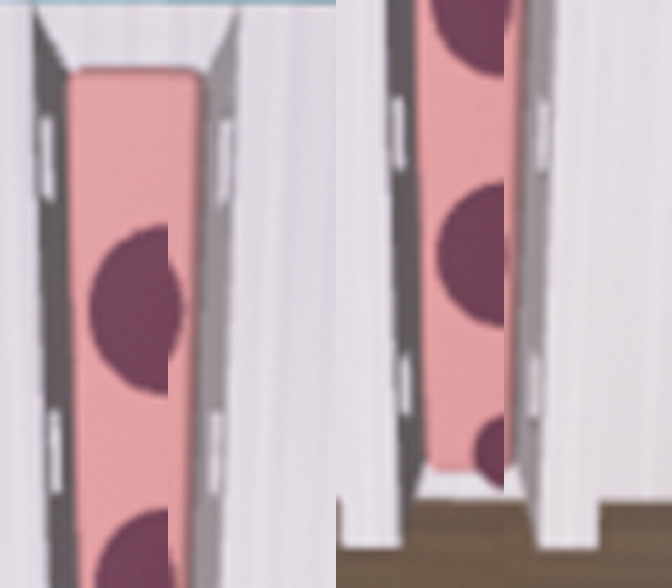

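View pics/g1.png

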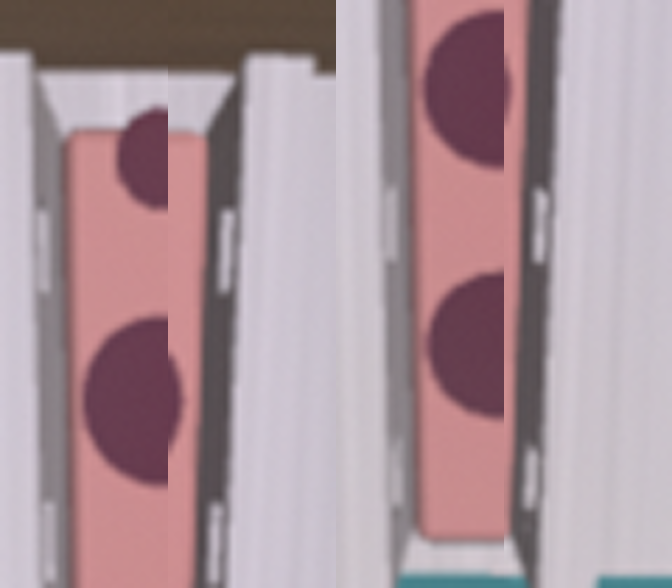

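```bash
cat > fit.py <<'E'
import pickle
from h import *
from scipy.optimize import least_squares
np.set_printoptions(precision=4,suppress=True)
vs=pickle.load(open("vs.pkl","rb"))
O=[]
def add(v,strip,row,side,x,y):
    y0=(25,10)[v];c=((228,305),(236,312))[v][strip%2]
    O.append((v,row,side,np.array([c+(x-168*strip)/5.6-.4,y0+105*(strip//2)+y/5.6-.4])))
for a in [(0,0,4,1,46,159),(0,0,3,1,55,452),(0,1,4,-1,224,158),(0,1,3,-1,215,451),(0,2,2,1,399,135),(0,2,1,1,405,386),(0,3,2,-1,544,135),(0,3,1,-1,535,386),
 (1,0,1,-1,43,250),(1,0,2,-1,49,542),(1,1,1,1,226,251),(1,1,2,1,215,544),(1,2,3,-1,391,225),(1,2,4,-1,397,473),(1,3,3,1,539,227),(1,3,4,1,532,477)]: add(*a)
def pt(P,row,yy,z):
    x,y,a=P[:3]; l=.045*(row-1); return np.array([x+l*np.cos(a)-yy*np.sin(a),y+l*np.sin(a)+yy*np.cos(a),z])
def res(P,full=True):
    r=[]
    for v,row,s,uv in O:
        w=dict(vs[v]); T=w["T"].copy(); T[:3,3]+=T[:3,:3]@np.array([P[3],P[4],0]); w["T"]=T
        r+=list(proj(w,pt(P,row,.035*s,.062))-uv)
    return np.array(r+[P[3]*300,P[4]*300])
f=least_squares(res,[.51,.025,.035,0,0])
if __name__=="__main__":
    print(f.x,np.sqrt(np.mean(f.fun**2))); print(f.fun[:-2].reshape(-1,2))
    for v in (0,1):
        OO=O[:];O[:]=[o for o in OO if o[0]==v]
        g=least_squares(lambda p:res(np.r_[p,0,0]),[.51,.025,.035]);print(v,g.x); O[:]=OO
E
python3 fit.py
```

```text
[ 0.5135  0.0261  0.0322 -0.0001 -0.0002] 0.3878090906802418
[[ 0.0333 -0.8007]
 [-0.0472 -0.2998]
 [-0.0039 -0.451 ]
 [ 0.025   0.0409]
 [-0.065   0.1222]
 [ 0.1713  0.5476]
 [-0.1835  0.2762]
 [ 0.0717  0.6941]
 [-0.1311 -0.8182]
 [-0.027  -0.1587]
 [-0.0236 -0.7023]
 [-0.0024 -0.2424]
 [-0.0124  0.2294]
 [-0.0775  1.1457]
 [ 0.3454  0.1269]
 [-0.068   0.6693]]
0 [0.5136 0.0259 0.033 ]
1 [0.5134 0.0263 0.0313]
```

```bash
cat >> h.py <<'E'
def brown(p):
    im=p["color"].astype(int);R,G,B=im[...,0],im[...,1],im[...,2]
    m=((R>70)&(R>1.5*G)&(R>1.8*B)&(G>B-5)).astype(np.uint8)
    m=cv2.morphologyEx(m,cv2.MORPH_OPEN,np.ones((2,2),np.uint8))
    n,l,st,c=cv2.connectedComponentsWithStats(m)
    out=[]
    for i in range(1,n):
        if st[i,4]>25:
            pts=np.argwhere(l==i)[:,::-1].astype(np.float32)
            out.append((int(st[i,4]),c[i],cv2.minAreaRect(pts)))
    return sorted(out,key=lambda o:-o[0])
def pol(a): return np.arctan2(np.sin(a),np.cos(a))
E
python3 - <<'E'
from h import *
np.set_printoptions(precision=4,suppress=True)
t=capture("top");s=capture("scene")
for p in (t,s):
    for a,c,r in brown(p): print(a,c,plane(p,c,.012)[:2],r)
tp=[(149,166),(203.5,186.5),(467,230)]
for u in tp: print(plane(t,u,.01)[:2])
pi=np.pi
for yw in (-pi+.032,pi+.032,.032): print(yw,ik([.6,.236,.15],[pi,0,yw]),ik([.55,-.185,.15],[pi,0,yw]))
print(sense()["q"])
E
```

```text
163 [452.2454 280.3681] [ 0.4606 -0.4147] ((452.4499816894531, 280.1499938964844), (8.538147926330566, 19.606117248535156), 18.434947967529297)
140 [181.2357 234.7714] [0.4811 0.255 ] ((181.2000274658203, 234.60003662109375), (7.155416965484619, 18.782970428466797), 26.56505012512207)
134 [128.1493 214.1418] [0.5143 0.3958] ((128.26805114746094, 213.8969268798828), (7.310492992401123, 19.08850860595703), 23.96249008178711)
77 [535.0909 242.0779] [ 0.5813 -0.6106] ((534.924560546875, 241.76417541503906), (9.3405179977417, 11.400925636291504), 15.945394515991211)
43 [548.4884 266.8605] [ 0.5248 -0.6443] ((548.6470947265625, 266.41180419921875), (6.305926322937012, 8.731282234191895), 14.03624439239502)
26 [555.0385 247.4615] [ 0.5746 -0.6593] ((555.5, 247.5), (5.0, 7.0), 90.0)
4513 [533.0964 102.9178] [-1.2585 -0.3792] ((537.6483154296875, 96.70169067382812), (33.90802001953125, 197.3582763671875), 17.281497955322266)
479 [ 30.5637 207.9791] [ 1.1739 -0.5089] ((31.26470375061035, 207.94117736816406), (9.544940948486328, 65.40453338623047), 77.47119140625)
119 [372.5126 317.6975] [0.517
[... 185 characters left out ...]
, (5.692099571228027, 9.486830711364746), 71.56504821777344)
30 [341.6667 276.8333] [0.4961 0.2587] ((341.82354736328125, 276.79412841796875), (5.820855140686035, 5.093247413635254), 75.96376037597656)
[0.6448 0.369 ]
[0.6104 0.2217]
[ 0.5892 -0.4442]
-3.109592653589793 [-0.3861  0.4586 -0.1169  1.7434  0.0638  0.9433  2.6451] [-0.6228  0.6965  1.2114  1.9425 -0.7593  1.06   -2.1827]
3.173592653589793 [-0.3861  0.4586 -0.1169  1.7434  0.0638  0.9433  2.6451] [-0.6228  0.6965  1.2114  1.9425 -0.7593  1.06   -2.1827]
0.032 [-0.8171  0.4912  0.4619  1.7713 -0.2633  0.9405 -0.2139] [-0.2472  0.4098  0.5857  1.9255 -0.2875  0.8893  0.5155]
[-0.336   0.3428  0.2498  1.7007 -0.0929  1.1096  1.547 ]
```

```bash
python3 - <<'E'
from h import *
np.set_printoptions(precision=4,suppress=True)
pi=np.pi
th=-.252; c=np.array([.481,.255]); 
let_go()
reach([*c,.17],[pi,0,th+pi/2]);dwell(.2)
w=capture("wrist");cv2.imwrite("pics/i1.png",w["color"][:,:,::-1])
for a,cc,r in brown(w): print(a,cc,plane(w,cc,.016)[:2],r)
print(sense()["position"],sense()["q"],sense()["clock"])
E
```

```text
55 [443.6727 183.4909] [0.513  0.3987] ((444.17352294921875, 183.8441162109375), (15.569389343261719, 6.442505836486816), 57.528804779052734)
34 [455.2941 186.2941] [0.5181 0.4084] ((455.01544189453125, 186.37693786621094), (3.348937749862671, 11.163125038146973), 7.125016689300537)
33 [457.    164.697] [0.4992 0.4119] ((457.0, 165.0), (8.0, 4.0), 90.0)
[0.4817 0.2543 0.1702] [-0.7604  0.2828  0.1858  1.9691 -0.066   0.895   0.777 ] 17.125
```

View pics/i1.png

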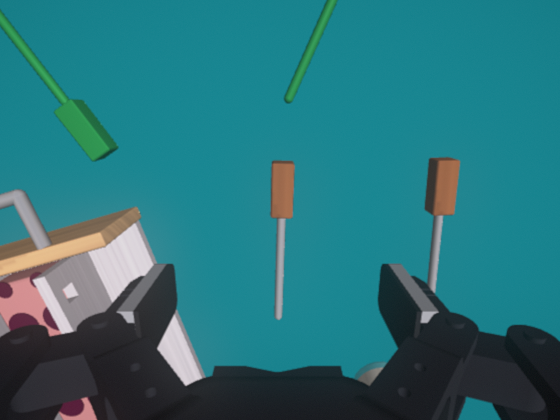

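```bash
python3 - <<'E'
from h import *
np.set_printoptions(precision=4,suppress=True)
w=capture("wrist");crop(w,(290,235),220,"pics/i2.png"); print(w["color"][190,283],w["color"][163,283],w["color"][190,292],w["color"][190,440])
import pickle;pickle.dump(w,open("w.pkl","wb"))
E
```

```text
pics/i2.png x0,y0 180 152 scale 3.6363636363636362
[161 109  79] [115  83  65] [158 106  79] [157 105  75]
```

View pics/i2.png

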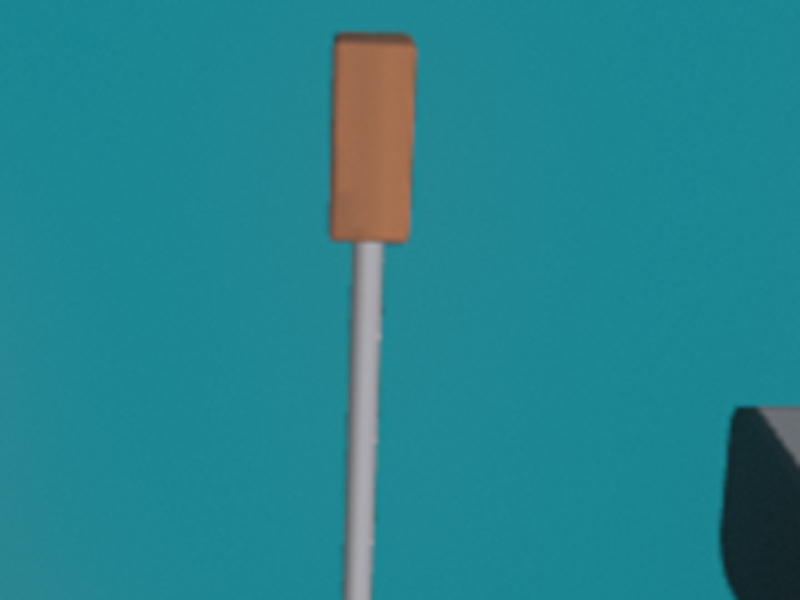

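```bash
cat >> h.py <<'E'
def brown2(p):
    im=cv2.GaussianBlur(p["color"],(3,3),0).astype(int);R,G,B=im[...,0],im[...,1],im[...,2]
    m=((R>70)&(R>1.36*G)&(G>1.2*B)).astype(np.uint8)
    n,l,st,c=cv2.connectedComponentsWithStats(m)
    out=[]
    for i in range(1,n):
        if st[i,4]>300:
            pts=np.argwhere(l==i)[:,::-1].astype(np.float32)
            out.append((int(st[i,4]),c[i],cv2.boxPoints(cv2.minAreaRect(pts))))
    return sorted(out,key=lambda o:-o[0])
def handle(p,near):
    """centre, direction(mod pi), length/width of handle top face nearest to xy 'near'"""
    best=None
    for a,c,b in brown2(p):
        P=np.array([plane(p,u,.020)[:2] for u in b]); e1=P[1]-P[0];e2=P[2]-P[1]
        L=e1 if np.hypot(*e1)>np.hypot(*e2) else e2; C=P.mean(0)
        r=(np.hypot(*(C-near)),C,np.arctan2(L[1],L[0]),np.hypot(*e1),np.hypot(*e2))
        if best is None or r[0]<best[0]: best=r
    return best
E
python3 - <<'E'
import pickle
from h import *
np.set_printoptions(precision=4,suppress=True)
w=pickle.load(open("w.pkl","rb"))
f=lambda x,y,z:plane(w,(180+x/3.636-.4,152+y/3.636-.4),z)[:2]
c=[f(*u,.02) for u in((336,42),(414,42),(331,238),(408,240))];print(c,np.mean(c,0))
r0=f(369,245,.01);r1=plane(w,(278,317),.01)[:2];print(r0,r1,np.arctan2(*(r1-r0)[::-1]),np.hypot(*(r1-np.mean(c,0))))
print(handle(w,[.48,.25]))
E
```

```text
[array([0.4568, 0.2568]), array([0.4614, 0.2746]), array([0.5034, 0.2433]), array([0.5087, 0.2615])] [0.4826 0.259 ]
[0.5107 0.2512] [0.6113 0.2224] -0.279322978925341 0.13383942808946042
(np.float64(0.00943061944715282), array([0.4824, 0.2591]), np.float64(-0.24051726854058864), np.float64(0.017139573845681357), np.float64(0.04860558273581013))
```

```bash
cat >> h.py <<'E'
pi=np.pi
TR=(.5135,.0261,.0322)
def tray(l,yy):
    x,y,a=TR; return np.array([x+l*np.cos(a)-yy*np.sin(a),y+l*np.sin(a)+yy*np.cos(a)])
def pick(c,th,yaw,back=.020,zg=.003):
    g=np.array(c)-back*np.array([np.cos(th),np.sin(th)])
    p=sense()["position"]
    reach([*g,.12],[pi,0,yaw]); movel([*g,.03],.2); movel([*g,zg],.06,max_force=8)
    print("at",sense()["position"],sense()["ee_rot"])
    grab(); s=sense();print("grip",s["opening"],s["position"],s["clock"])
    movel([*g,.10],.2); s=sense();print("up",s["opening"],s["ft_force"])
E
python3 - <<'E'
from h import *
np.set_printoptions(precision=4,suppress=True)
th=-.277
pick([.4825,.259],th,th+pi/2)
w=capture("wrist");cv2.imwrite("pics/j1.png",w["color"][:,:,::-1])
s=capture("scene");crop(s,(330,260),200,"pics/j2.png")
E
```

```text
at [0.4632 0.2643 0.0028] [-3.1412  0.0005  1.2937]
grip 0.2211880457993689 [0.4633 0.2645 0.0033] 19.325
up 0.209598408887183 [-0.5399 -0.1873 -0.2544]
pics/j2.png x0,y0 230 185 scale 4.0
```

View pics/j1.png

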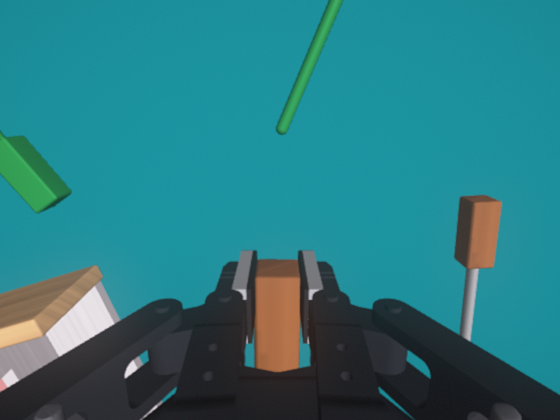

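View pics/j2.png

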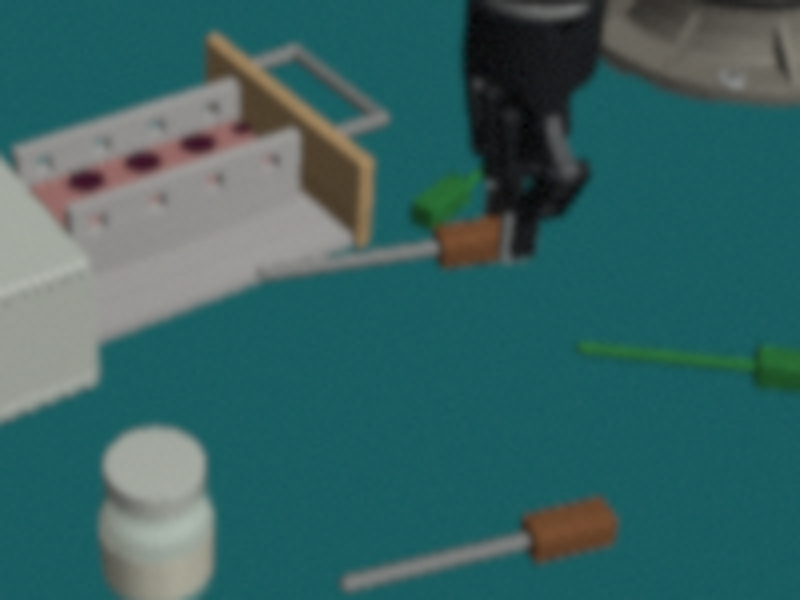

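```bash
cat >> h.py <<'E'
def look(row,side,dz,name,off=.004):
    """overlay predicted tip/eyelet on scene and top"""
    for n in ("scene","top"):
        p=capture(n); e=np.r_[tray(.045*(row-1),.045*side),.062]; u=proj(p,e)
        crop(p,u,130,f"pics/{name}_{n}.png")
E
python3 - <<'E'
from h import *
np.set_printoptions(precision=4,suppress=True)
a=TR[2]
reach([*tray(.09,.215),.14],[pi,0,a]); print(sense()["q"])
movel([*tray(.09,.215),.0552],.15,rotation=[pi,0,a]); dwell(.2)
s=sense();print(s["position"],s["ee_rot"],[*tray(.09,.215)],s["opening"],s["clock"])
look(3,1,0,"k1")
E
```

```text
[-0.8475  0.5082  0.4856  1.7817 -0.2884  0.9242 -0.2031]
[0.597  0.2442 0.0562] [-3.1408 -0.0013  0.0323] [np.float64(0.5965315425097844), np.float64(0.24388604856245014)] 0.21321341760325543 21.9083
pics/k1_scene.png x0,y0 204 186 scale 6.153846153846154
pics/k1_top.png x0,y0 194 144 scale 6.153846153846154
```

View pics/k1_scene.png

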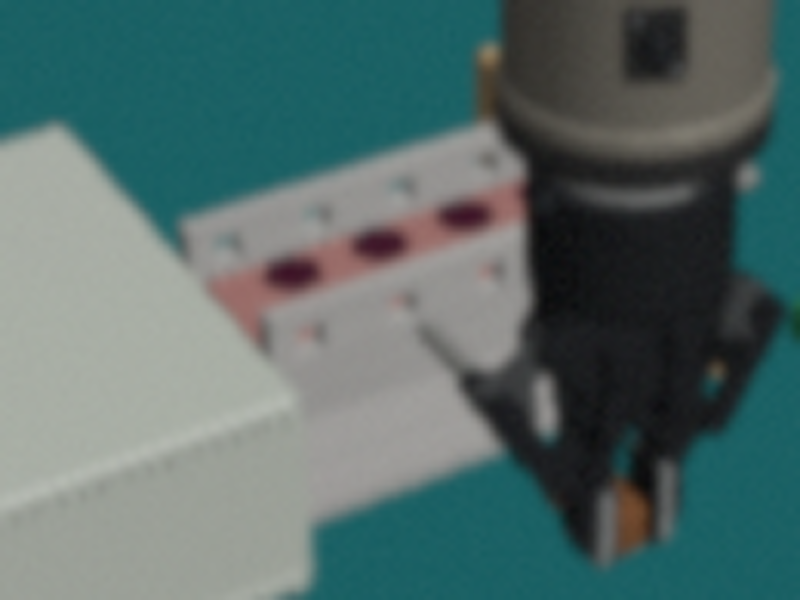

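View pics/k1_top.png

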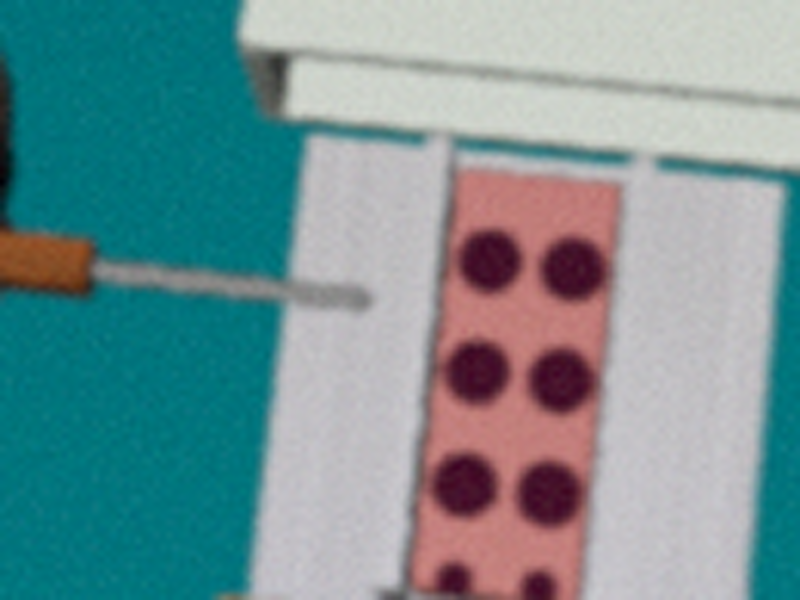

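```bash
python3 - <<'E'
from h import *
np.set_printoptions(precision=4,suppress=True)
a=TR[2]
def loc():
    p=sense()["position"];d=p[:2]-np.array(TR[:2]);return np.array([d[0]*np.cos(a)+d[1]*np.sin(a),-d[0]*np.sin(a)+d[1]*np.cos(a),p[2]])
print(loc())
for y in (.195,.17,.14,.12):
    r=movel([*tray(.0895,y),.0545],.06,rotation=[pi,0,a],max_force=6); print(r,loc(),sense()["ft_force"])
    if r: break
look(3,1,0,"k2");print(sense()["clock"],sense()["opening"])
E
```

```text
[0.0903 0.2152 0.0559]
False [0.0896 0.1945 0.0545] [ 0.0716  0.3861 -0.9138]
False [0.0896 0.1699 0.0546] [-0.7349  0.8028 -0.328 ]
False [0.0895 0.14   0.0545] [0.1356 0.9236 0.1382]
False [0.0896 0.1196 0.0546] [ 0.9996 -0.3372 -1.1126]
pics/k2_scene.png x0,y0 204 186 scale 6.153846153846154
pics/k2_top.png x0,y0 194 144 scale 6.153846153846154
24.2917 0.21749584214139137
```

View pics/k2_scene.png

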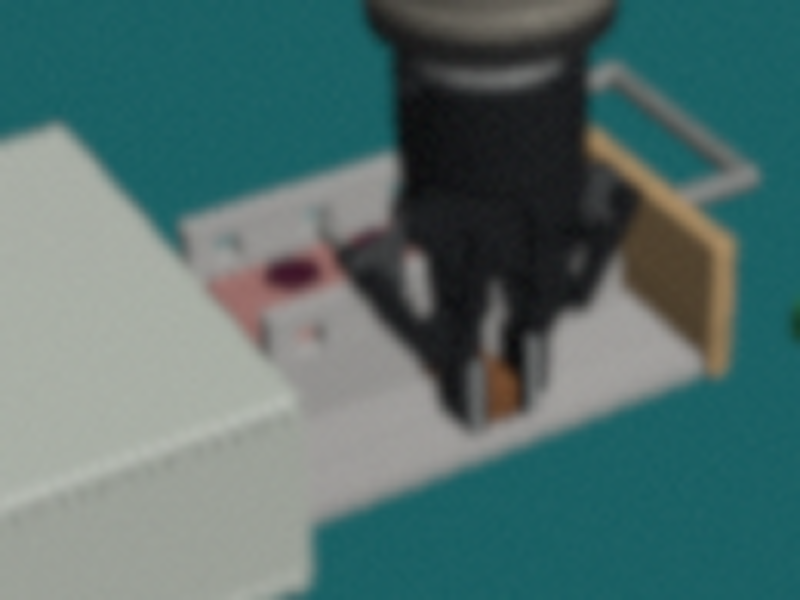

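View pics/k2_top.png

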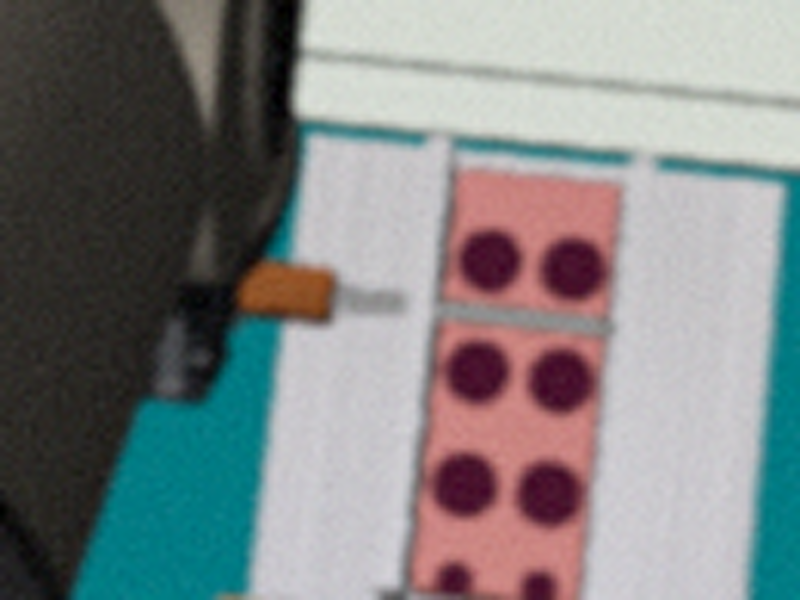

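```bash
cat >> h.py <<'E'
def loc():
    a=TR[2];p=sense()["position"];d=p[:2]-np.array(TR[:2]);return np.array([d[0]*np.cos(a)+d[1]*np.sin(a),-d[0]*np.sin(a)+d[1]*np.cos(a),p[2]])
E
python3 - <<'E'
from h import *
np.set_printoptions(precision=4,suppress=True)
a=TR[2]
r=movel([*tray(.0895,.082),.0545],.03,rotation=[pi,0,a],max_force=6); print(r,loc(),sense()["ft_force"],sense()["opening"])
look(3,1,0,"k3");look(3,-1,0,"k3b");print(sense()["clock"])
E
```

```text
True [0.0893 0.0903 0.0543] [-0.3303  2.2417 -0.428 ] 0.21748141290541478
pics/k3_scene.png x0,y0 204 186 scale 6.153846153846154
pics/k3_top.png x0,y0 194 144 scale 6.153846153846154
pics/k3b_scene.png x0,y0 188 171 scale 6.153846153846154
pics/k3b_top.png x0,y0 232 147 scale 6.153846153846154
25.425
```

View pics/k3b_top.png

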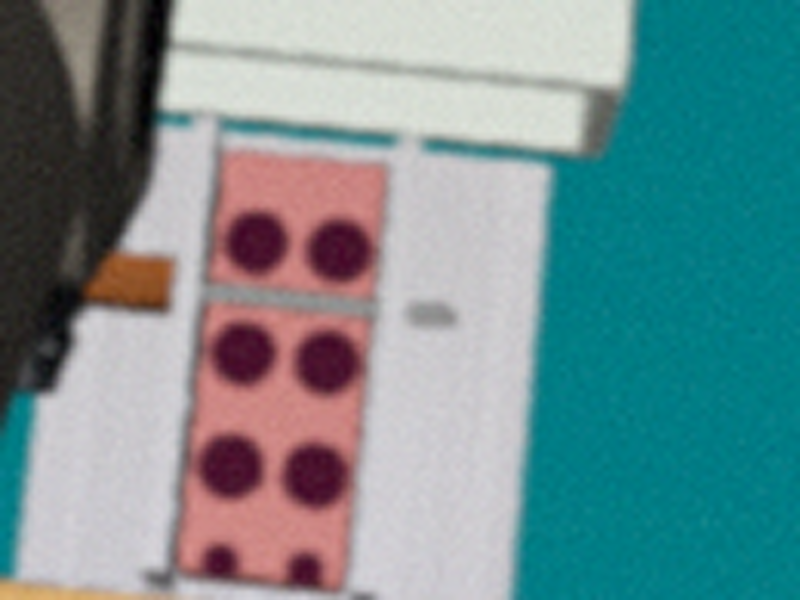

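```bash
python3 - <<'E'
from h import *
np.set_printoptions(precision=4,suppress=True)
a=TR[2]
let_go(); p=sense()["position"]; movel([p[0],p[1],.15],.2)
reach([.515,.396,.17],[pi,0,-.21+pi/2]);dwell(.2)
w=capture("wrist");crop(w,(280,235),220,"pics/l1.png")
print(handle(w,[.515,.396]))
t=capture("top");crop(t,(280,190),200,"pics/l2.png")
s=capture("scene");crop(s,(260,230),200,"pics/l3.png");print(sense()["clock"])
import pickle;pickle.dump(w,open("w.pkl","wb"))
E
```

```text
pics/l1.png x0,y0 170 152 scale 3.6363636363636362
(np.float64(0.003213024384121808), array([0.5155, 0.3992]), np.float64(-0.20068485687488585), np.float64(0.016265422636402363), np.float64(0.04761076646210523))
pics/l2.png x0,y0 180 115 scale 4.0
pics/l3.png x0,y0 160 155 scale 4.0
28.1833
```

View pics/l1.png

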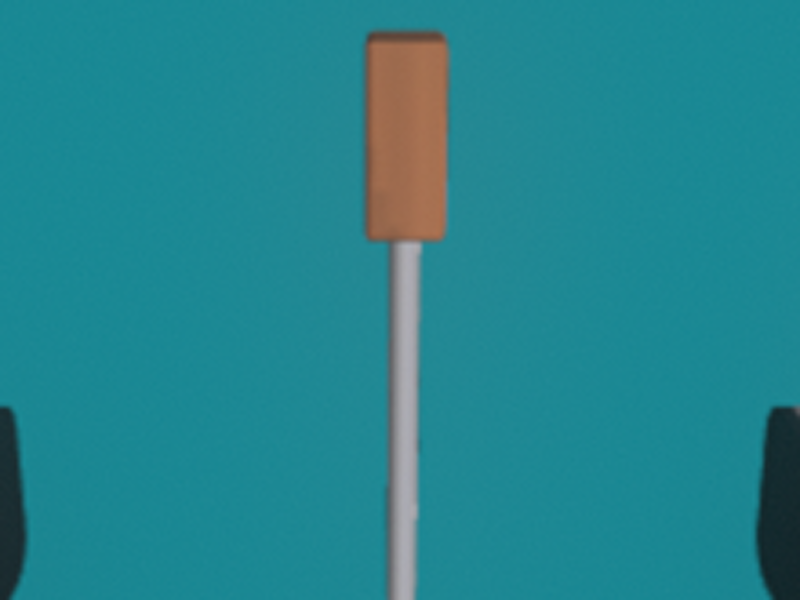

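View pics/l2.png

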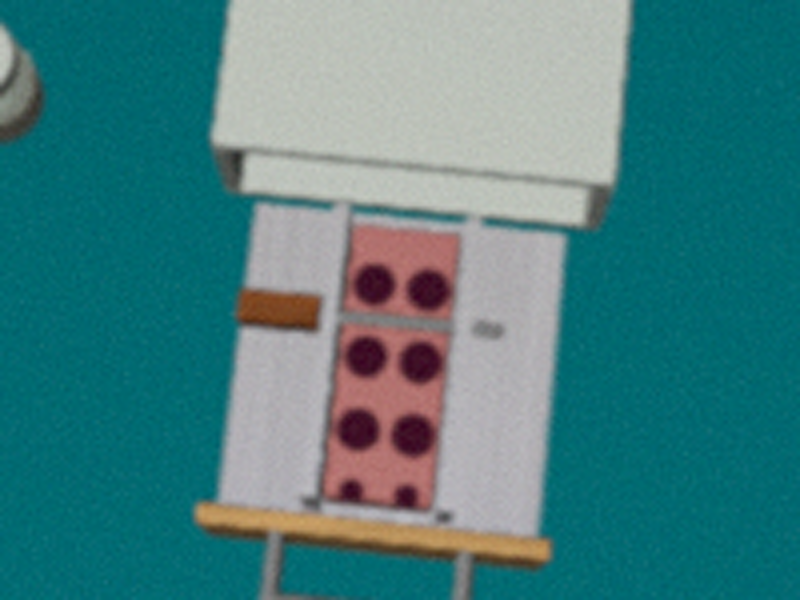

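View pics/l3.png

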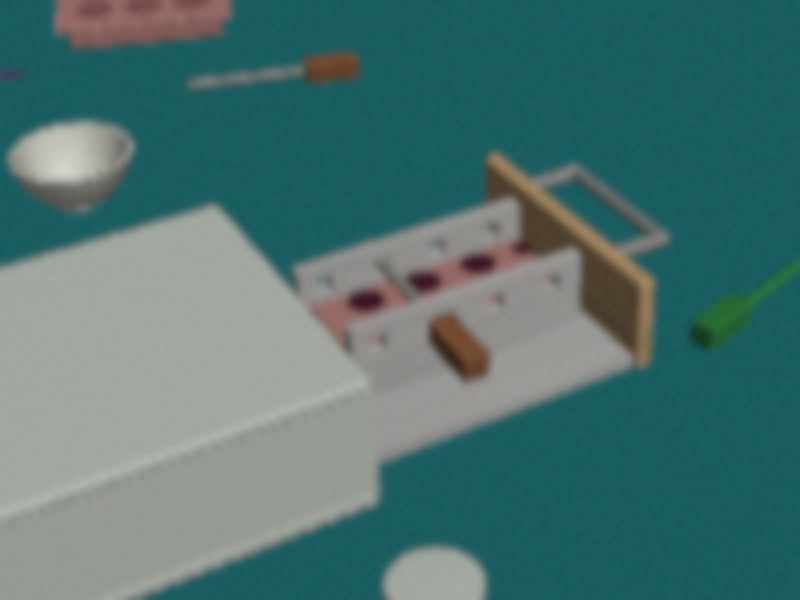

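```bash
python3 - <<'E'
from h import *
np.set_printoptions(precision=4,suppress=True)
t=capture("top")
for yy,z in ((.045,.078),(.035,.078),(.045,.072),(.095,.068),(-.045,.078),(-.065,.062)):
    print(yy,z,(proj(t,np.r_[tray(.09,yy),z])-[180,115])*4)
import pickle
w=pickle.load(open("w.pkl","rb"))
f=lambda x,y,z:plane(w,(170+x/3.636-.4,152+y/3.636-.4),z)[:2]
c=[f(*u,.02) for u in((368,42),(448,42),(367,238),(444,238))];print(np.mean(c,0),np.linalg.norm(c[0]-c[2]))
cv2.imwrite("pics/l4.png",w["color"][:,:,::-1])
E
```

```text
0.045 0.078 [318.155  303.8924]
0.035 0.078 [334.9261 305.5879]
0.045 0.072 [318.6094 306.2855]
0.095 0.068 [235.9263 299.4727]
-0.045 0.078 [469.3683 319.1795]
-0.065 0.062 [501.5807 328.6539]
[0.5161 0.399 ] 0.048475179150924544
```

View pics/l4.png

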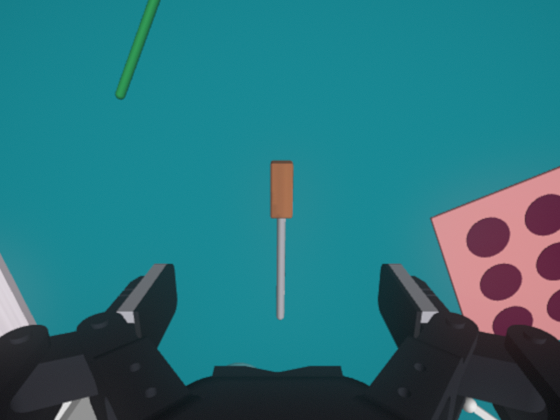

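```bash
python3 - <<'E'
from h import *
np.set_printoptions(precision=4,suppress=True)
import pickle
w=pickle.load(open("w.pkl","rb"))
c=np.array([.516,.399]); tip=plane(w,(280.5,317),.01)[:2]; d=tip-c; th=np.arctan2(d[1],d[0]); print(tip,th,np.hypot(*d))
pick(c,th,th+pi/2)
w=capture("wrist");crop(w,(277,280),250,"pics/m1.png")
a=TR[2]
p=sense()["position"]; movel([p[0],p[1],.14],.2)
reach([*tray(0,.215),.14],[pi,0,a])
movel([*tray(0,.215),.0545],.15,rotation=[pi,0,a]); dwell(.2)
s=sense();print(loc(),s["ee_rot"],s["opening"],s["clock"],s["q"])
look(1,1,0,"m2")
E
```

```text
[0.6468 0.3705] -0.21459747982076763 0.13385818155320625
at [0.4964 0.4032 0.0028] [-3.1414  0.0004  1.3561]
grip 0.21361342306802794 [0.4966 0.4034 0.0034] 30.3833
up 0.21598550620769463 [-0.0679  0.6166 -0.7645]
pics/m1.png x0,y0 152 186 scale 3.2
[0.0005 0.2154 0.0554] [-3.1406 -0.0012  0.0325] 0.21353633340299186 33.275 [-0.8908  0.4996  0.4203  2.0206 -0.3158  0.6819 -0.2363]
pics/m2_scene.png x0,y0 232 176 scale 6.153846153846154
pics/m2_top.png x0,y0 190 180 scale 6.153846153846154
```

View pics/m2_scene.png

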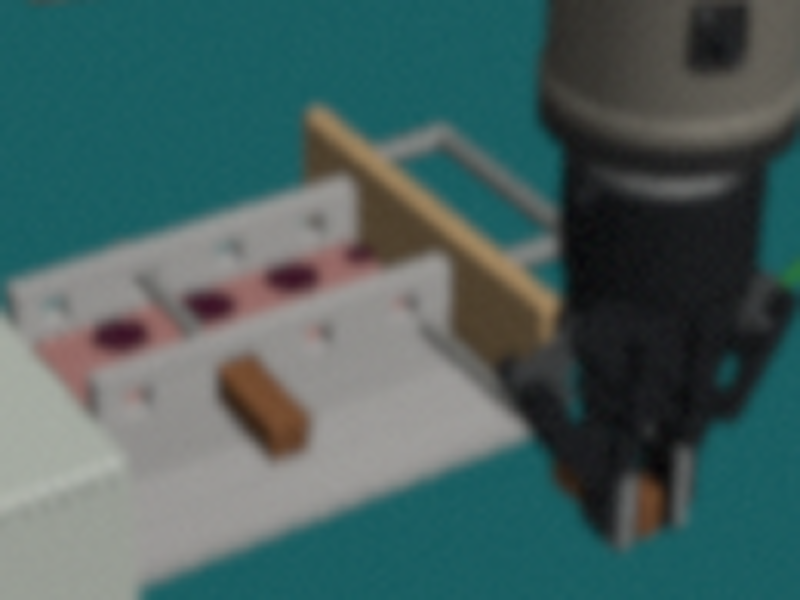

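View pics/m2_top.png

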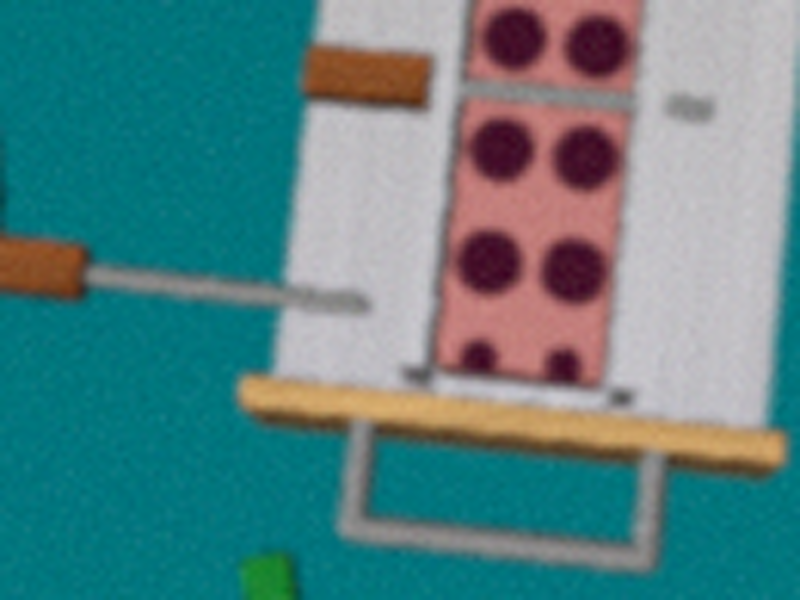

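View pics/m1.png

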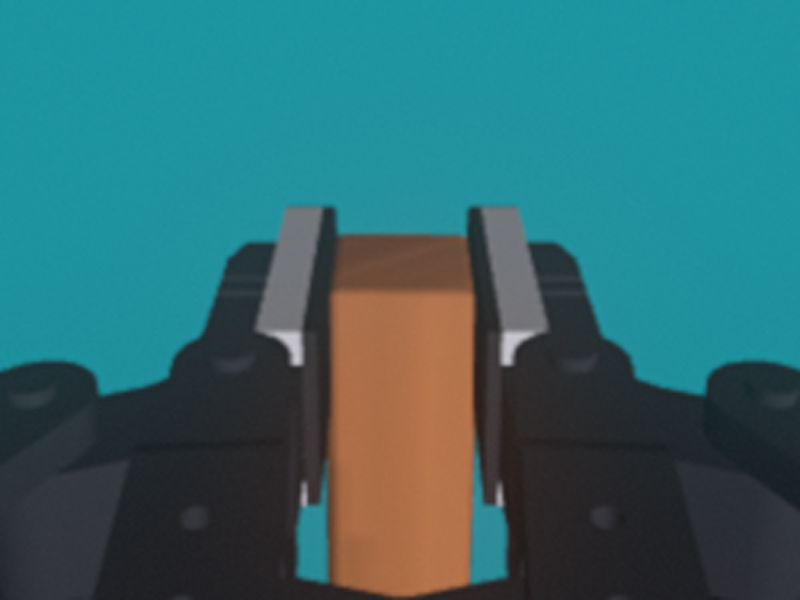

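```bash
python3 - <<'E'
from h import *
np.set_printoptions(precision=4,suppress=True)
a=TR[2]
for y in (.195,.17,.14,.12):
    r=movel([*tray(0,y),.0545],.06,rotation=[pi,0,a],max_force=6); print(r,loc(),sense()["ft_force"])
    if r: break
look(1,1,0,"n1");look(1,-1,0,"n1b");print(sense()["clock"],sense()["opening"])
E
```

```text
False [0.0001 0.1946 0.0546] [-0.3886  0.3674 -0.7114]
False [0.0001 0.1699 0.0546] [ 0.814  -0.6445 -0.7843]
False [0.0001 0.14   0.0545] [-0.0046 -0.515  -0.3503]
False [0.0001 0.1197 0.0546] [-0.0602  0.3615 -0.5711]
pics/n1_scene.png x0,y0 232 176 scale 6.153846153846154
pics/n1_top.png x0,y0 190 180 scale 6.153846153846154
pics/n1b_scene.png x0,y0 215 162 scale 6.153846153846154
pics/n1b_top.png x0,y0 228 184 scale 6.153846153846154
35.7583 0.21730820033967993
```

View pics/n1_scene.png

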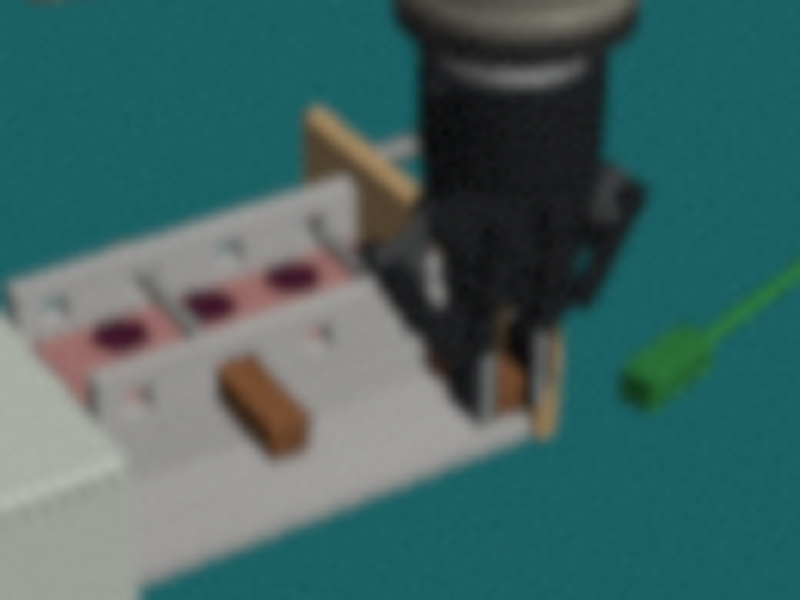

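View pics/n1b_top.png

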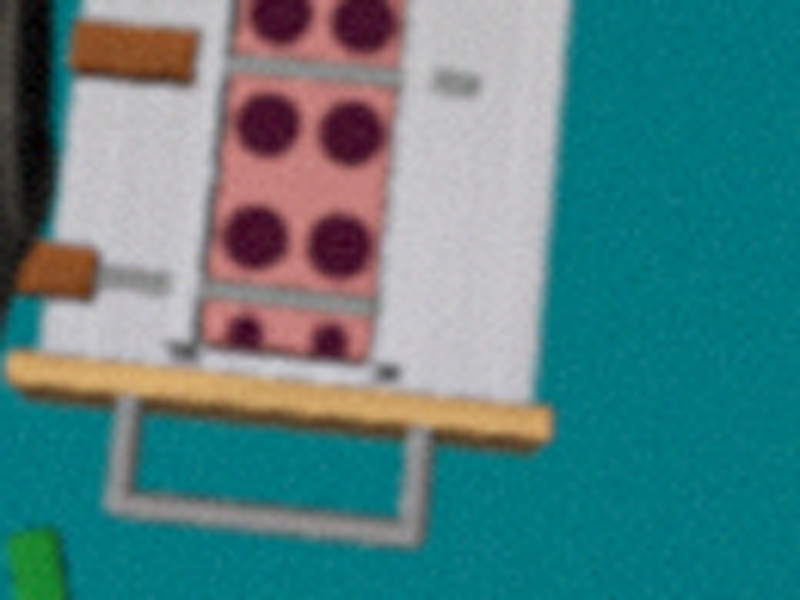

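```bash
python3 - <<'E'
from h import *
np.set_printoptions(precision=4,suppress=True)
a=TR[2]
r=movel([*tray(0,.083),.0545],.03,rotation=[pi,0,a],max_force=6); print(r,loc(),sense()["ft_force"],sense()["opening"])
y=loc()[1]
if r and y<.0935:
    movel([*tray(0,y+.0255),.0545],.05,rotation=[pi,0,a]); print(loc(),sense()["ft_force"],sense()["opening"])
look(1,1,0,"n2");look(1,-1,0,"n2b");print(sense()["clock"])
E
```

```text
True [-0.0001  0.0903  0.0544] [0.8757 3.6314 0.0576] 0.21593455690319524
[-0.0001  0.1158  0.0544] [-0.1538  0.2899 -0.5715] 0.2132786454610139
pics/n2_scene.png x0,y0 232 176 scale 6.153846153846154
pics/n2_top.png x0,y0 190 180 scale 6.153846153846154
pics/n2b_scene.png x0,y0 215 162 scale 6.153846153846154
pics/n2b_top.png x0,y0 228 184 scale 6.153846153846154
37.5417
```

View pics/n2_scene.png

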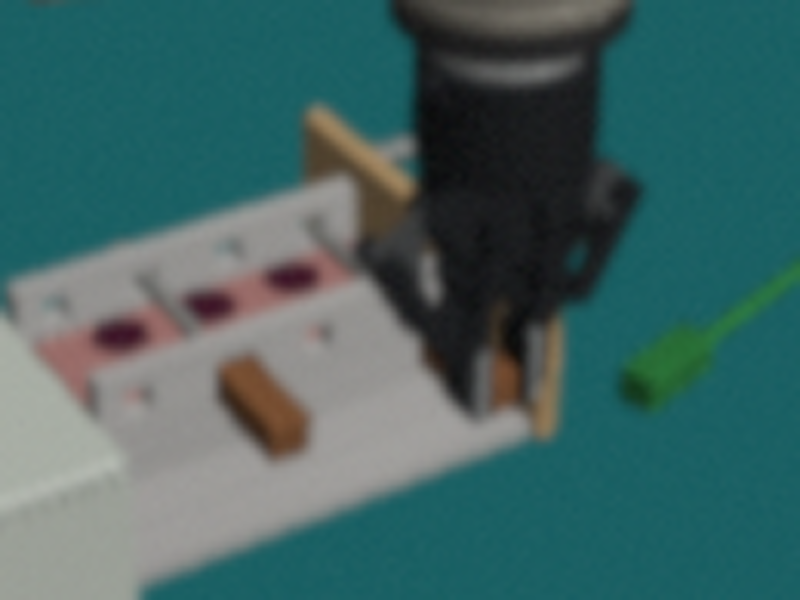

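View pics/n2b_top.png

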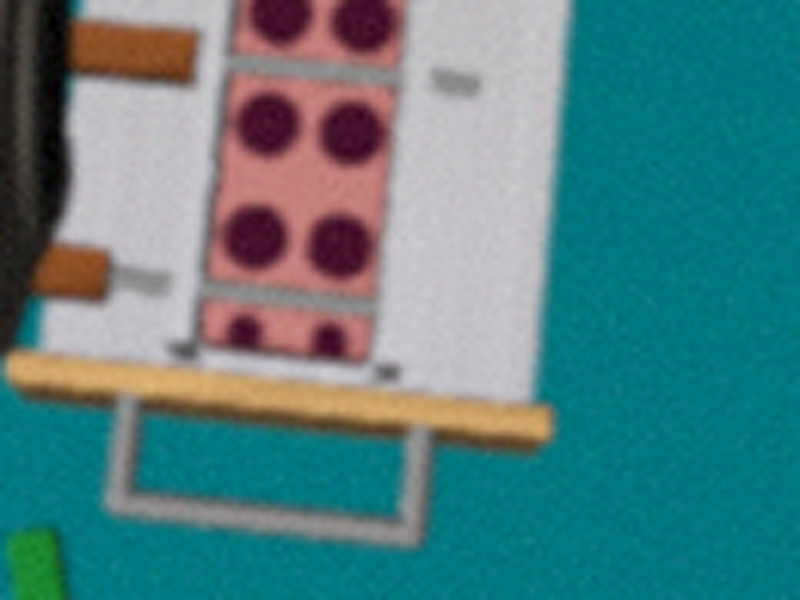

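```bash
python3 - <<'E'
from h import *
np.set_printoptions(precision=4,suppress=True)
let_go(); print(loc(),sense()["ft_force"],sense()["opening"])
look(1,1,0,"o1")
p=sense()["position"]; movel([p[0],p[1],.15],.2)
look(1,1,0,"o2");look(1,-1,0,"o2b");print(sense()["clock"])
E
```

```text
[-0.      0.1158  0.0545] [-0.6124 -0.2604  0.6132] 1.003255500462109
pics/o1_scene.png x0,y0 232 176 scale 6.153846153846154
pics/o1_top.png x0,y0 190 180 scale 6.153846153846154
pics/o2_scene.png x0,y0 232 176 scale 6.153846153846154
pics/o2_top.png x0,y0 190 180 scale 6.153846153846154
pics/o2b_scene.png x0,y0 215 162 scale 6.153846153846154
pics/o2b_top.png x0,y0 228 184 scale 6.153846153846154
39.125
```

View pics/o2_scene.png

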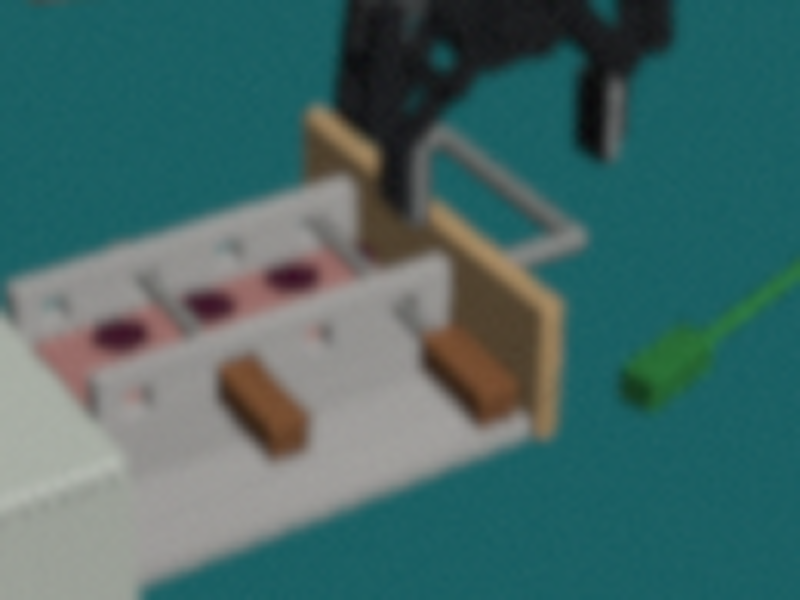

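View pics/o2_top.png

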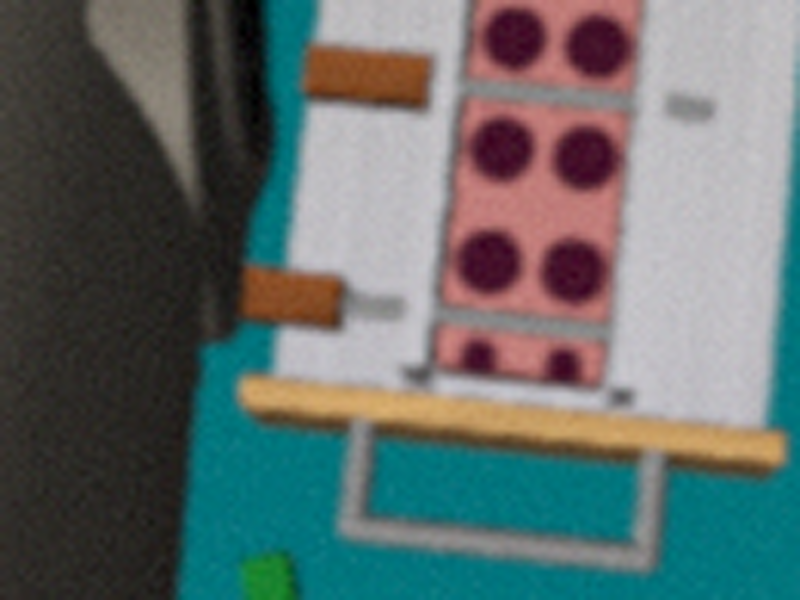

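```bash
cat >> h.py <<'E'
def pushin(l,side,yaw,start=.148,end=.100,f=5,z=.046):
    reach([*tray(l,side*start),.15],[pi,0,yaw]); grab()
    movel([*tray(l,side*start),z],.2,rotation=[pi,0,yaw]); dwell(.1)
    r=movel([*tray(l,side*end),z],.04,rotation=[pi,0,yaw],max_force=f); print("push",r,loc(),sense()["ft_force"])
    return r
E
python3 - <<'E'
from h import *
np.set_printoptions(precision=4,suppress=True)
a=TR[2]
pushin(0,1,a)
look(1,1,0,"q1");look(1,-1,0,"q1b");print(sense()["clock"])
E
```

```text
push True [-0.0001  0.1243  0.046 ] [-0.1944  0.3618  0.3935]
pics/q1_scene.png x0,y0 232 176 scale 6.153846153846154
pics/q1_top.png x0,y0 190 180 scale 6.153846153846154
pics/q1b_scene.png x0,y0 215 162 scale 6.153846153846154
pics/q1b_top.png x0,y0 228 184 scale 6.153846153846154
41.8
```

View pics/q1_scene.png

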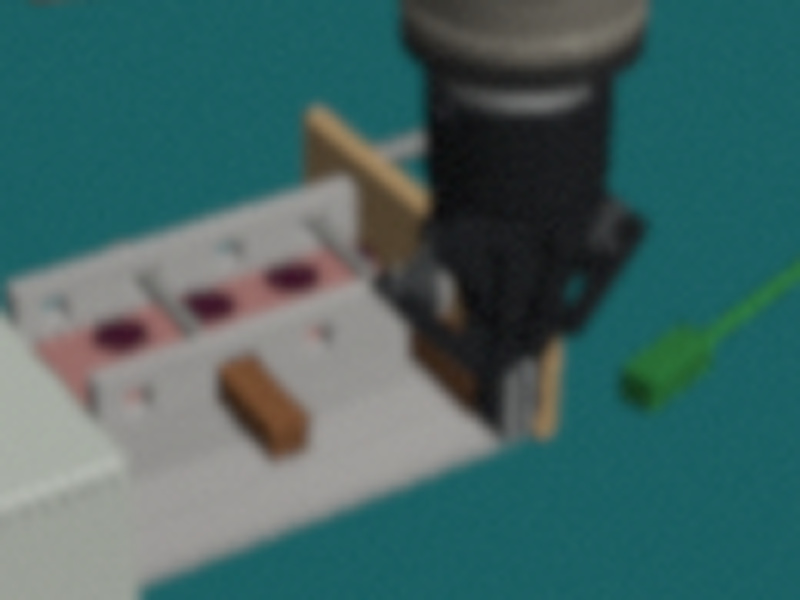

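View pics/q1b_top.png

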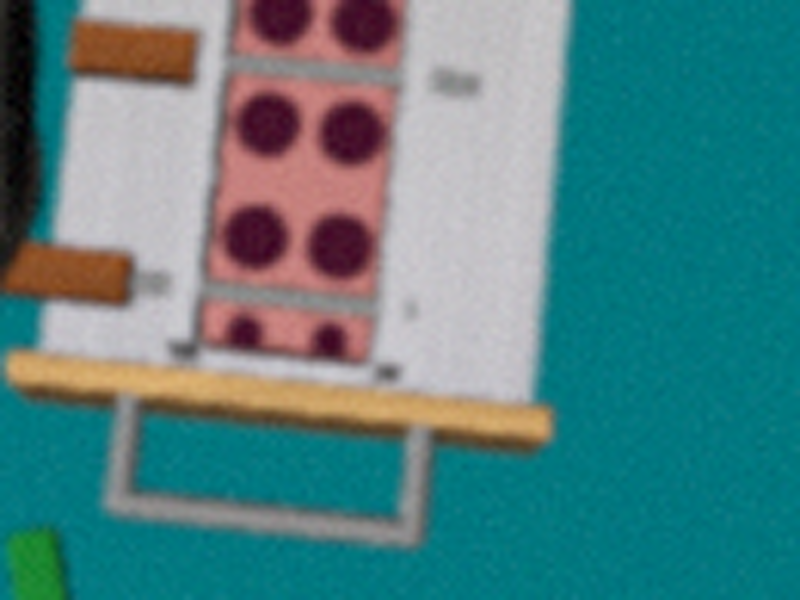

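```bash
python3 - <<'E'
from h import *
np.set_printoptions(precision=4,suppress=True)
a=TR[2]
for i in range(3):
    r=movel([*tray(0,.100),.046],.03,rotation=[pi,0,a],max_force=10); print(r,loc(),sense()["ft_force"])
    if loc()[1]<.108: break
movel([*tray(0,.13),.046],.15,rotation=[pi,0,a]);movel([*tray(0,.13),.15],.2,rotation=[pi,0,a])
look(1,1,0,"q2");look(1,-1,0,"q2b");print(sense()["clock"])
E
```

```text
True [0.0001 0.1067 0.0462] [-1.0088  3.8043  2.0454]
pics/q2_scene.png x0,y0 232 176 scale 6.153846153846154
pics/q2_top.png x0,y0 190 180 scale 6.153846153846154
pics/q2b_scene.png x0,y0 215 162 scale 6.153846153846154
pics/q2b_top.png x0,y0 228 184 scale 6.153846153846154
43.6333
```

View pics/q2_scene.png

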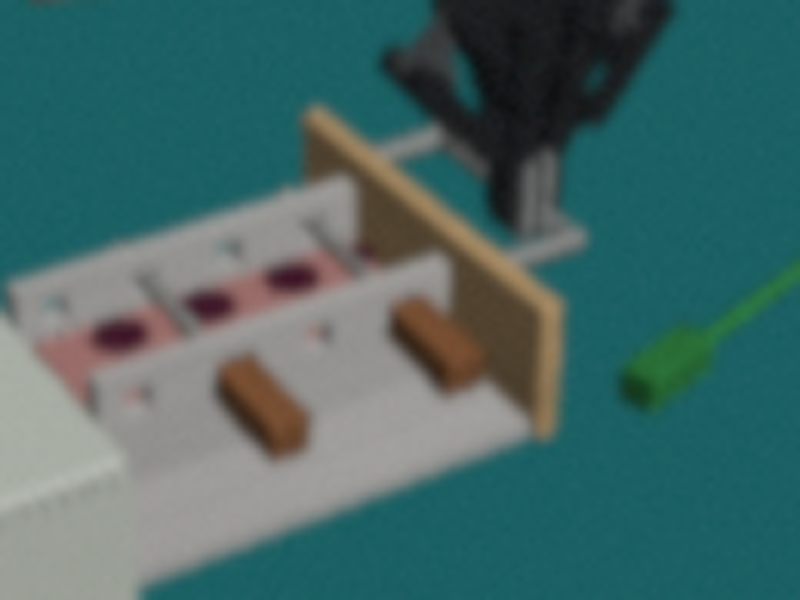

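View pics/q2b_top.png

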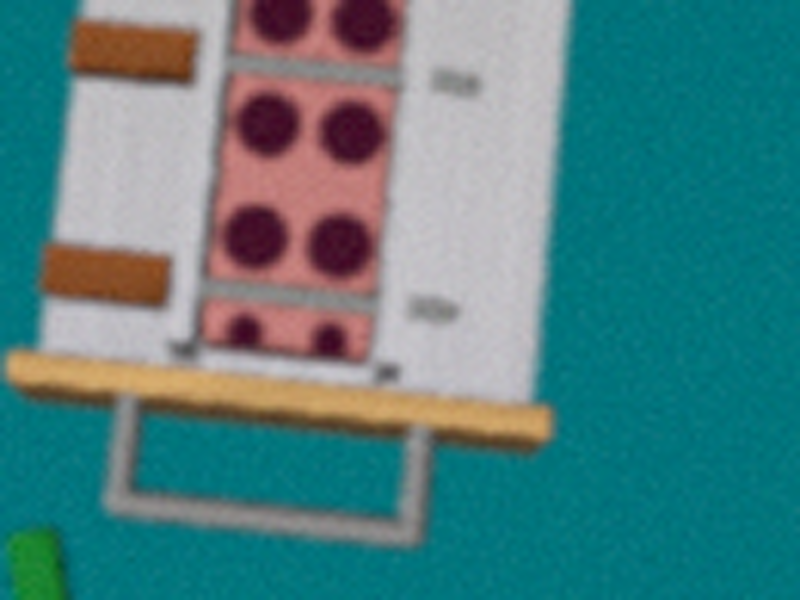

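```bash
python3 - <<'E'
from h import *
np.set_printoptions(precision=4,suppress=True)
import pickle
th=-.226
t=capture("top");print([(c,plane(t,c,.012)[:2]) for _,c,_ in brown(t)[:4]])
yw=th-pi/2
q=ik([.46,-.415,.17],[pi,0,yw]);print(q,sense()["q"])
p=sense()["position"];movel([p[0],p[1],.22],.2)
let_go();reach([.46,-.415,.17],[pi,0,yw]);dwell(.2);print(sense()["q"],sense()["clock"])
w=capture("wrist");cv2.imwrite("pics/r1.png",w["color"][:,:,::-1]);pickle.dump(w,open("w.pkl","wb"))
print(handle(w,[.46,-.415]))
E
```

```text
[(array([452.2169, 280.3735]), array([ 0.4605, -0.4147])), (array([250.2537, 192.9925]), array([0.6092, 0.1017])), (array([245.8872, 229.0977]), array([0.5168, 0.0987])), (array([542.4766, 224.9439]), array([ 0.6267, -0.6277]))]
[-0.1922  0.7988  1.2885  1.8377 -0.8373  1.1848 -0.4165] [-0.8339  0.3166  0.5003  2.027  -0.2001  0.8464 -0.1888]
[-0.1604  0.7135  1.1848  1.8365 -0.7398  1.1196 -0.4995] 47.2333
(np.float64(0.005210997176828529), array([ 0.4638, -0.4115]), np.float64(-0.25581159725666175), np.float64(0.04761673490675337), np.float64(0.01727781948889209))
```

View pics/r1.png

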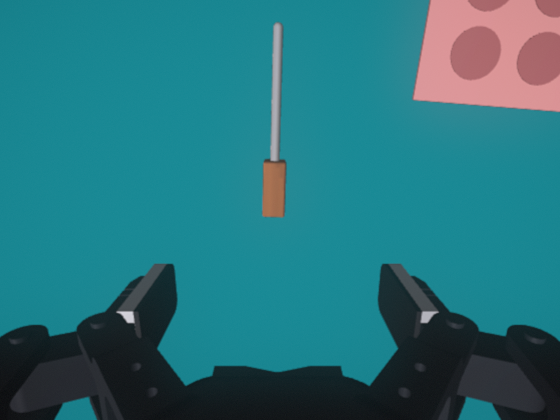

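```bash
python3 - <<'E'
from h import *
import pickle
w=pickle.load(open("w.pkl","rb"));crop(w,(277,130),240,"pics/r2.png")
E
```

```text
pics/r2.png x0,y0 157 40 scale 3.3333333333333335
```

View pics/r2.png

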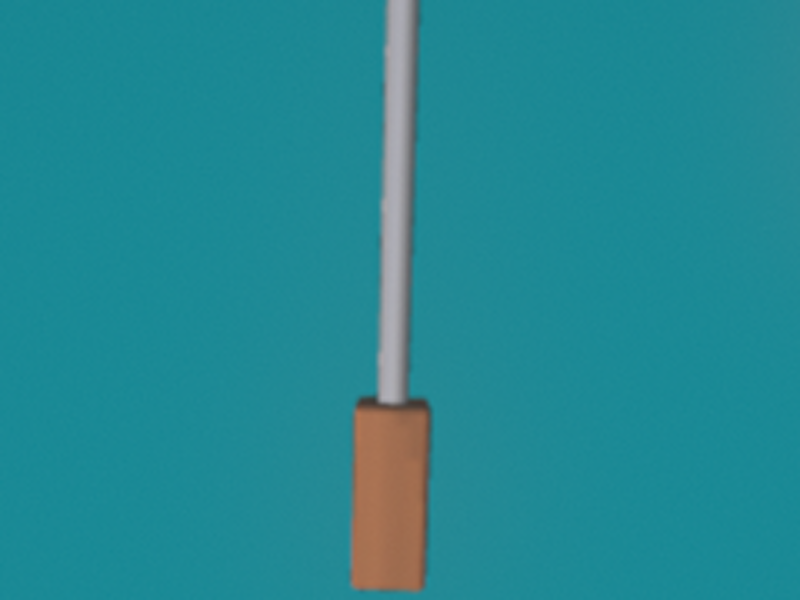

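```bash
python3 - <<'E'
from h import *
np.set_printoptions(precision=4,suppress=True)
import pickle
w=pickle.load(open("w.pkl","rb"))
f=lambda x,y,z:plane(w,(157+x/3.333-.4,40+y/3.333-.4),z)[:2]
c=np.mean([f(*u,.02) for u in((356,407),(429,408),(351,588),(424,590))],0)
tip=plane(w,(277.5,24),.01)[:2];d=tip-c;th=np.arctan2(d[1],d[0]);print(c,tip,th,np.hypot(*d))
pick(c,th,th-pi/2)
w=capture("wrist");cv2.imwrite("pics/s1.png",w["color"][:,:,::-1])
a=TR[2]
p=sense()["position"]; movel([p[0],p[1],.16],.2)
reach([*tray(.045,-.22),.16],[pi,0,a])
movel([*tray(.045,-.215),.0545],.15,rotation=[pi,0,a]); dwell(.2)
s=sense();print(loc(),s["ee_rot"],s["opening"],s["clock"],s["q"])
look(2,-1,0,"s2")
w=capture("wrist");cv2.imwrite("pics/s3.png",w["color"][:,:,::-1])
E
```

```text
[ 0.4634 -0.4114] [ 0.5923 -0.4442] -0.24944375001628086 0.1329715233381145
at [ 0.4438 -0.4066  0.003 ] [ 3.1414 -0.     -1.8205]
grip 0.21579768094189275 [ 0.4441 -0.4065  0.0033] 49.425
up 0.21981353863143313 [-0.3695  0.5234 -0.2722]
[ 0.0455 -0.2151  0.0553] [ 3.1415 -0.0013  0.0322] 0.21337319875151145 52.7083 [-0.2789  0.6054  0.655   1.951  -0.528   0.7598  0.7162]
pics/s2_scene.png x0,y0 202 166 scale 6.153846153846154
pics/s2_top.png x0,y0 230 166 scale 6.153846153846154
```

View pics/s1.png

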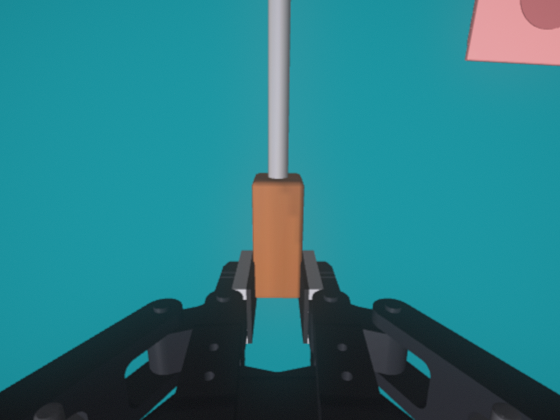

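View pics/s2_scene.png

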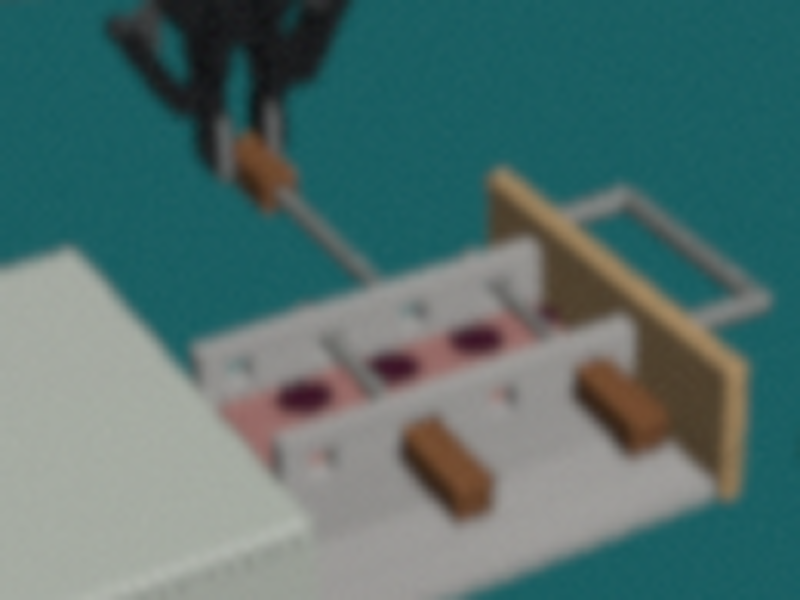

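View pics/s2_top.png

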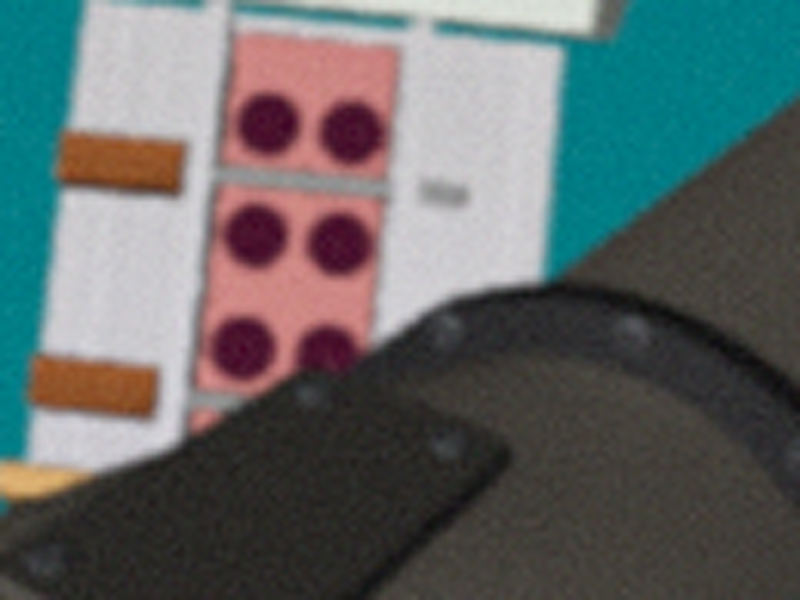

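View pics/s3.png

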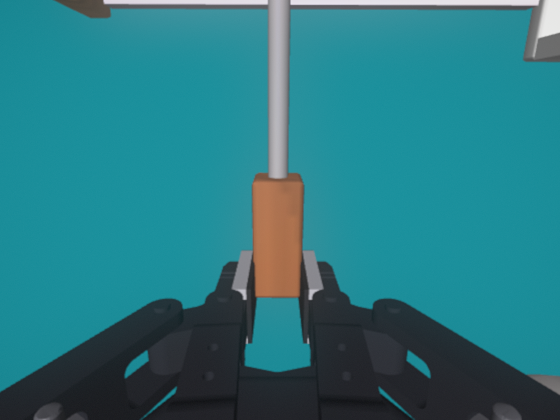

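```bash
python3 - <<'E'
from h import *
np.set_printoptions(precision=4,suppress=True)
a=TR[2]
for y in (.195,.17,.14,.12):
    r=movel([*tray(.0448,-y),.0545],.06,rotation=[pi,0,a],max_force=6); print(r,loc(),sense()["ft_force"])
    if r: break
look(2,-1,0,"u1")
print(sense()["clock"],sense()["opening"])
E
```

```text
False [ 0.0449 -0.1945  0.0545] [ 0.0914  1.0308 -0.3743]
False [ 0.0449 -0.1698  0.0546] [-0.0363 -0.1958 -1.6029]
False [ 0.0449 -0.1399  0.0546] [-0.5831 -0.3207 -0.377 ]
False [ 0.0448 -0.1196  0.0545] [ 0.9455 -0.5871  0.0049]
pics/u1_scene.png x0,y0 202 166 scale 6.153846153846154
pics/u1_top.png x0,y0 230 166 scale 6.153846153846154
55.1417 0.21546636749812903
```

View pics/u1_scene.png

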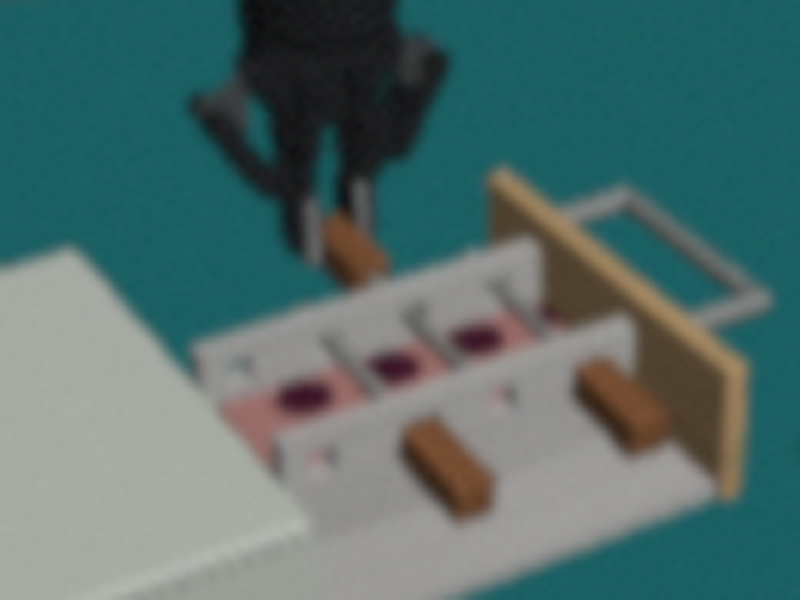

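```bash
python3 - <<'E'
from h import *
np.set_printoptions(precision=4,suppress=True)
a=TR[2]
for i in range(2):
    r=movel([*tray(.0448,-.082),.0545],.03,rotation=[pi,0,a],max_force=6); print(r,loc(),sense()["ft_force"],sense()["opening"])
    if abs(loc()[1])<.0925: break
look(2,1,0,"u2")
if abs(loc()[1])<.0935:
    let_go(); p=sense()["position"]; movel([p[0],p[1],.16],.2)
    reach([.45,-.25,.3],[pi,0,a])
t=capture("top");crop(t,(280,190),200,"pics/v2.png")
s=capture("scene");crop(s,(260,230),200,"pics/v3.png");print(sense()["clock"])
E
```

```text
True [ 0.0447 -0.0897  0.0543] [ 1.5869 -3.3888 -0.4497] 0.2118828811866056
pics/u2_scene.png x0,y0 218 181 scale 6.153846153846154
pics/u2_top.png x0,y0 192 162 scale 6.153846153846154
pics/v2.png x0,y0 180 115 scale 4.0
pics/v3.png x0,y0 160 155 scale 4.0
58.6417
```

View pics/v2.png

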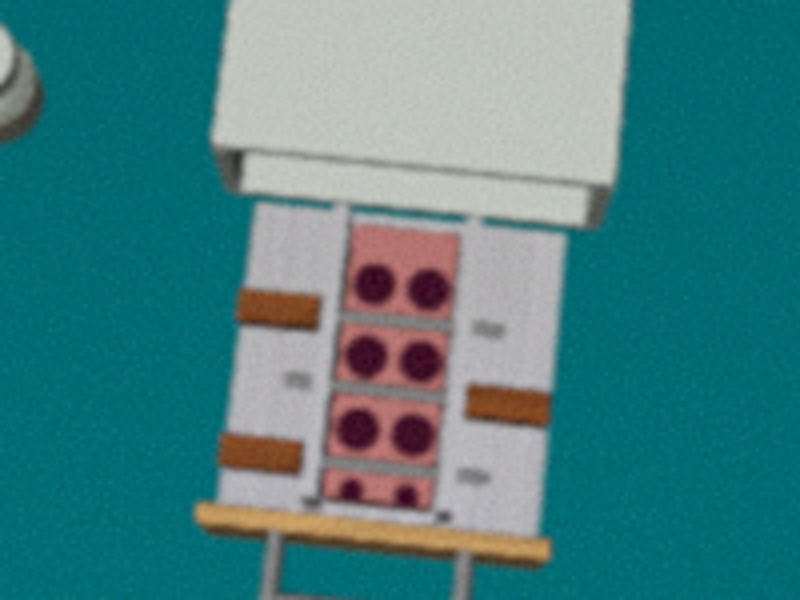

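View pics/v3.png

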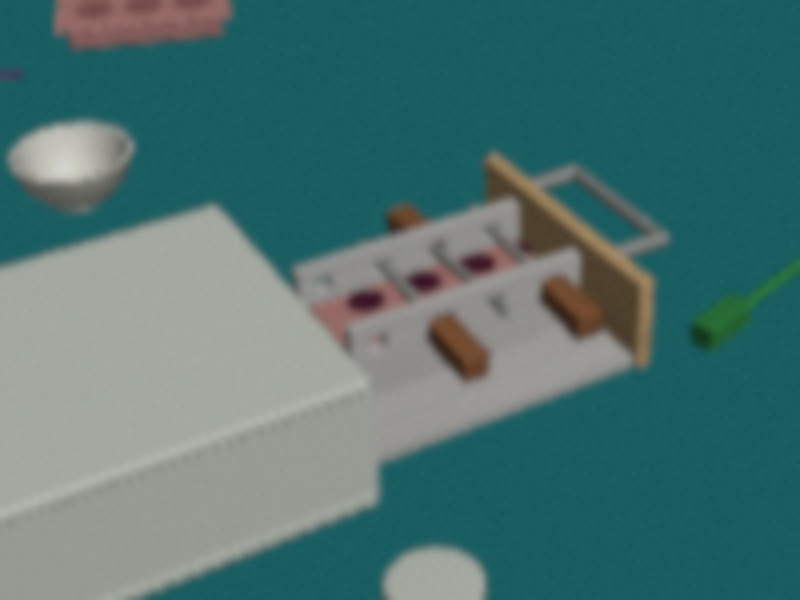

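```bash
python3 - <<'E'
from h import *
np.set_printoptions(precision=4,suppress=True)
t=capture("top");s=capture("scene")
cv2.imwrite("pics/w1.png",t["color"][:,:,::-1]);cv2.imwrite("pics/w2.png",s["color"][:,:,::-1])
for q in("bar1_grip","bar1_tip"):
  for p in (t,s): print([(r["score"],np.round(np.array(r["bbox"])*[560,420,560,420])) for r in find_in(q,p)[:6]])
for l,sd in ((0,1),(.09,1),(.045,-1)):
    for yy in (.045,.095,-.065): print((proj(t,np.r_[tray(l,yy*sd),.07])-[180,115])*4)
E
```

```text
[(0.68, array([286., 217.,  67.,   9.]))]
[]
[(0.75, array([285., 214.,  65.,  14.])), (0.62, array([274., 219.,  93., 106.]))]
[(0.63, array([272., 221.,  32.,  31.]))]
[301.5065 455.3833]
[216.9932 446.6648]
[488.1159 474.6342]
[318.7598 307.0773]
[235.6259 298.6693]
[502.3125 325.6416]
[461.5562 396.0701]
[545.9072 404.6858]
[276.6553 377.1841]
```

View pics/w1.png

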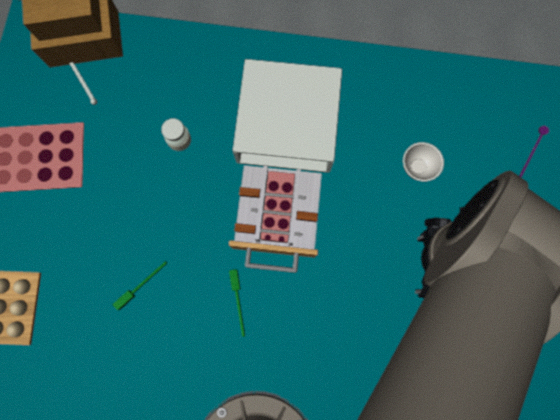

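View pics/w2.png

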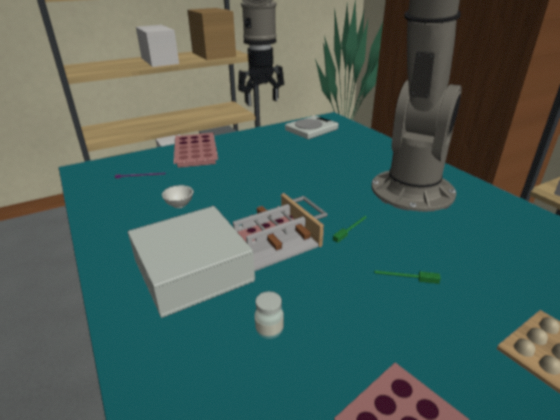

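```bash
python3 - <<'E'
from h import *
np.set_printoptions(precision=4,suppress=True)
a=TR[2]
r=pushin(.0448,-1,a,f=8)
if not r or abs(loc()[1])>.108:
    r=movel([*tray(.0448,-.100),.046],.03,rotation=[pi,0,a],max_force=10); print(r,loc(),sense()["ft_force"])
movel([*tray(.0448,-.13),.046],.15,rotation=[pi,0,a]);movel([*tray(.0448,-.14),.16],.2,rotation=[pi,0,a])
reach([.45,-.25,.3],[pi,0,a])
t=capture("top");crop(t,(280,190),200,"pics/x2.png")
s=capture("scene");crop(s,(260,230),200,"pics/x3.png");print(sense()["clock"])
E
```

```text
push True [ 0.0449 -0.1072  0.046 ] [ 0.225  -3.4587  0.4588]
pics/x2.png x0,y0 180 115 scale 4.0
pics/x3.png x0,y0 160 155 scale 4.0
64.375
```

View pics/x2.png

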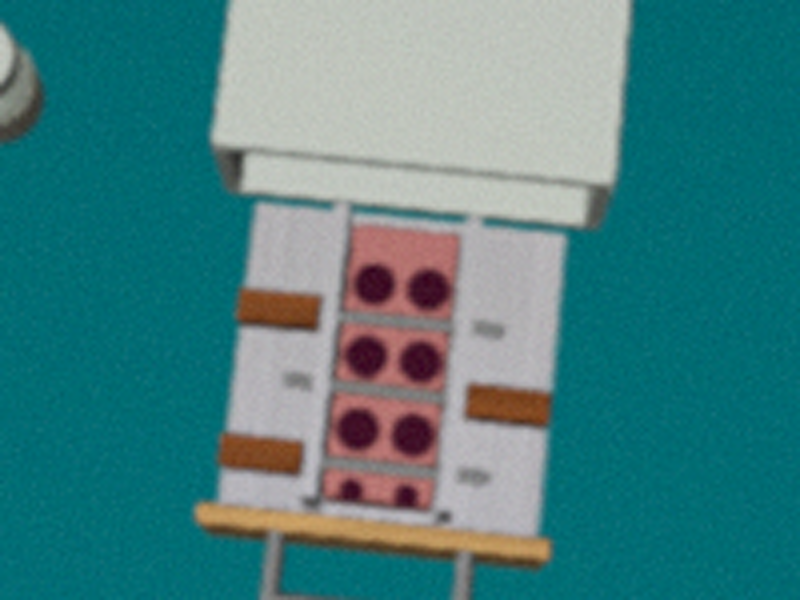

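```bash
python3 - <<'E'
from h import *
np.set_printoptions(precision=4,suppress=True)
a=TR[2]; yw=a-pi/2
reach([*tray(-.0635,0),.2],[pi,0,yw]); grab()
movel([*tray(-.0635,0),.11],.2,rotation=[pi,0,yw])
r=movel([*tray(-.0635,0),.062],.1,rotation=[pi,0,yw],max_force=8);print(r,loc(),sense()["opening"])
r=movel([*tray(.0,0),.062],.06,rotation=[pi,0,yw],max_force=14);print(r,loc(),sense()["ft_force"])
t=capture("top");crop(t,(280,190),200,"pics/y1.png")
s=capture("scene");crop(s,(260,230),200,"pics/y2.png");print(sense()["clock"])
E
```

```text
False [-0.063   0.      0.0627] 0.0008013561357355038
False [-0.0002 -0.0001  0.062 ] [0.3843 0.5778 0.1906]
pics/y1.png x0,y0 180 115 scale 4.0
pics/y2.png x0,y0 160 155 scale 4.0
69.0583
```

View pics/y1.png

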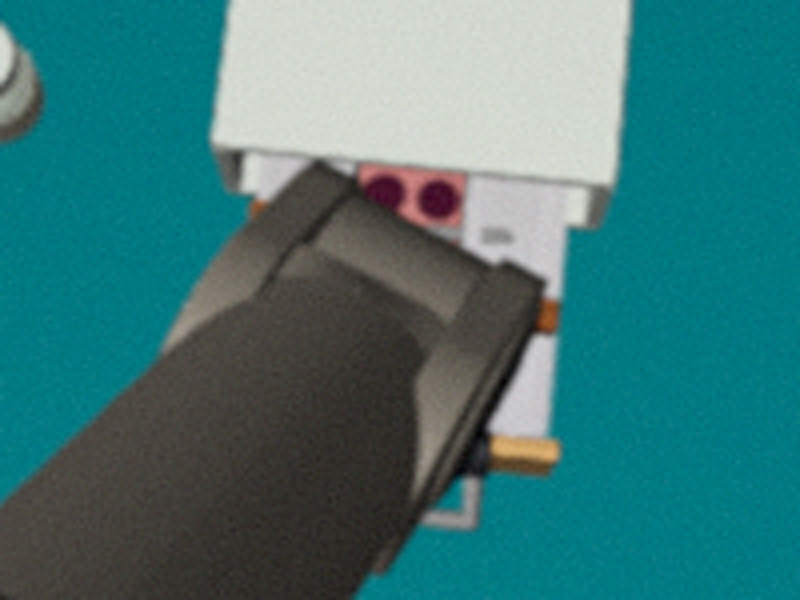

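View pics/y2.png

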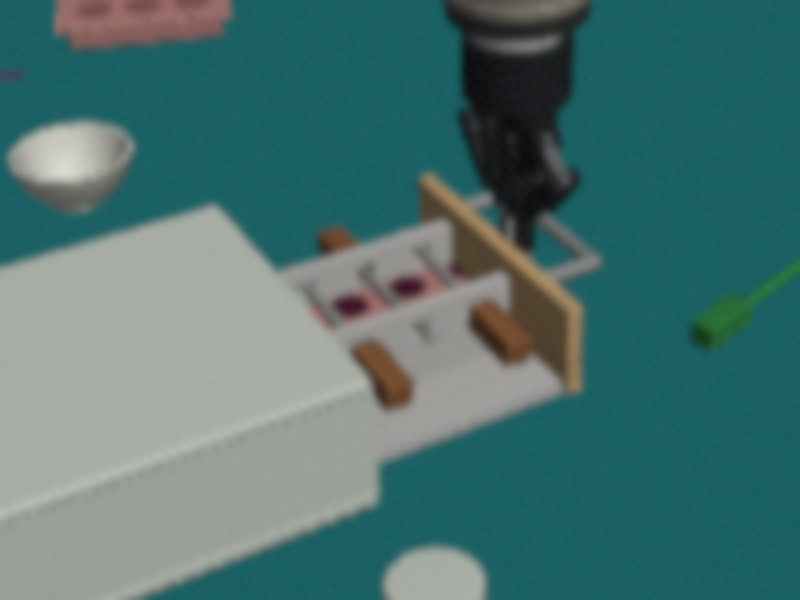

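```bash
python3 - <<'E'
from h import *
np.set_printoptions(precision=4,suppress=True)
a=TR[2]; yw=a-pi/2
for i in range(3):
    r=movel([*tray(.17,0),.062],.06,rotation=[pi,0,yw],max_force=15);print(r,loc(),sense()["ft_force"],sense()["clock"])
    if loc()[0]>.149: break
r=movel([*tray(.17,0),.062],.03,rotation=[pi,0,yw],max_force=20);print(r,loc(),sense()["ft_force"])
dwell(.3)
l=loc()[0]
movel([*tray(l-.012,0),.062],.1,rotation=[pi,0,yw]);movel([*tray(l-.012,0),.2],.2,rotation=[pi,0,yw])
reach([*tray(l-.25,-.2),.3],[pi,0,yw])
t=capture("top");crop(t,(280,160),200,"pics/z1.png")
s=capture("scene");crop(s,(250,230),200,"pics/z2.png");print(sense()["clock"])
E
```

```text
True [ 0.1524 -0.0001  0.0613] [ 0.306   0.6714 -0.4498] 71.2917
True [ 0.1524 -0.0001  0.0607] [-0.315   0.8846 -0.0321]
pics/z1.png x0,y0 180 85 scale 4.0
pics/z2.png x0,y0 150 155 scale 4.0
74.2917
```

View pics/z1.png

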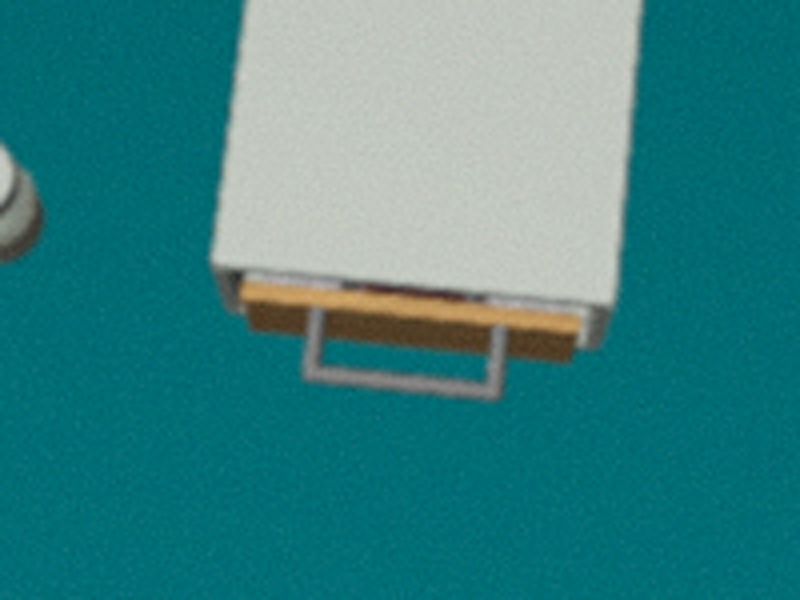

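View pics/z2.png

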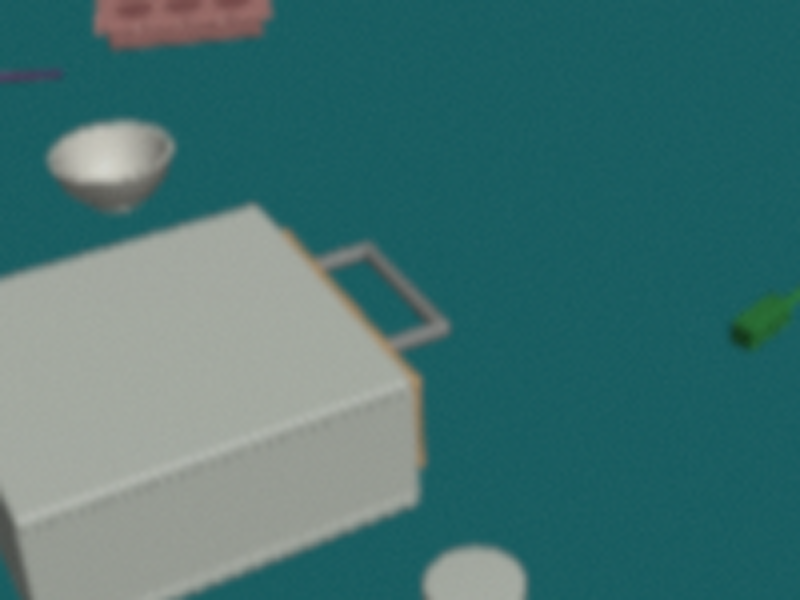

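```bash
python3 - <<'E'
from h import *
dwell(.5); print(sense()["ft_force"],sense()["clock"]); print(hand_in())
E
```

```text
[ 0.53709283 -0.28482076  0.38126903] 74.7917
the job is handed in; nothing more can be done
None
```

The job is done and handed in at about 75 s of the 210 s. It reports no verdict, so the result below rests on my own checks.

- **Bars:** I pulled the tray to its stop and threaded the three brown-handled bars on the table: rows 1 and 3 from the left, row 2 from the right. The green, purple and white look-alikes were left alone. I looked for a fourth brown bar and found none.
- **Handles against the rails:** The last top view before closing put the row 1 and row 3 handles within about 1 mm of home. The row 2 handle read 2–3 mm out. I pushed it again, it was solidly against the rail and did not move, so I take that as camera offset; it is inside the 6 mm limit either way.
- **Tray shut:** I pushed the tray in until it hit its end. It travelled about 209 of the 210 mm, and both views showed the front closed. The arm then moved clear, touching nothing.
- **Not checked:** The bars could not be seen once the tray was shut, so their final position was not checked inside the cabinet. The jar and bowl looked unmoved in the last views, but I did not measure them.

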